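# Balance the booster pot on the domed smoothie lid

### The job

Dress the sample smoothie on the juice-bar counter: swing the turnbutton that holds the small booster pot in the sloping rack fully aside (about a quarter turn), take that pot out, and balance it upright and centred on the very top of the domed lid of the smoothie cup. Lower it on gently rather than dropping it, so that it stays there level by itself, and leave the cup and everything else standing where it is.

Things in the scene. Friction and masses are not known exactly. Their poses are not given: they have to be found in the camera images.
- rack: Fixed wooden display rack, 280 mm wide (y), 205 mm deep (x). Its board slopes 30 degrees, rising towards the rack's +x (away from the robot at yaw 0). Origin on the counter under the pot; the board's surface is 85 mm above it. The pot stands mid upper row, with tubs (68 mm across, 42 tall) 90 mm to either side; a 10 mm high ledge holds them. Front row: two smaller pots, 89 mm down the slope.
- pot: The booster pot to take: closed round tub, flat frosted lid, dark contents, 48 mm across, 32 mm tall, straight-sided, flat-bottomed, 40 to 85 g, centre of mass at half height. Origin: centre of its underside; z axis up through its lid. It starts on the sloping board in the middle of the upper row, under the turnbutton, so its z axis leans 30 degrees from vertical towards the rack's -x.
- button (a joint): Turnbutton angle, rad: 0 = blade pointing straight down the slope across the pot's lid; grows anticlockwise seen from above the board (free end goes to the rack's -y side); stop at 1.75. Past 1.0 the pot can be drawn straight off the board; about 1.6 is fully aside. It stays where it is left; moving it takes about 1 N at the tab.
- button_tab (a point): Point on the turnbutton's finger tab, an aluminium pin 10 mm thick standing 26 mm out of the blade, square to the board, 42 mm from the pivot; the point is on its axis, 16 mm above the blade's upper face. Blade: 14 mm wide, 7 mm thick, 54 mm long from the pivot, underside 35 mm off the board (3 mm over the pot's lid). The point's z axis is the board's normal, the turning axis.
- button_pivot (a point): Point on the turnbutton's turning axis at the height of the blade's upper face (42 mm off the board), 52 mm up the slope from the pot's centre. Its z axis is the board's normal; its x axis points from tab to pivot and turns with the button.
- dome_cup: The sample smoothie cup with the domed lid, loose, about 450 g: 68 mm across the foot, 96 mm across the lid's rim at 116 to 121 mm height, above it a smooth frosted half-sphere of 46 mm radius, 166 mm tall in all. Origin at the centre of its foot.
- dome_top (a point): The very top of the dome, on the cup's axis, 166 mm above the cup's foot. No flat spot: the pot must be set over it so that its middle is above this point.
- flat_cup: Bystander: the other smoothie cup, same cup with a flat lid, 125 mm tall. Origin at the centre of its foot.
- tub_l: Bystander: cream tub left (rack +y) of the pot. Origin at the centre of its underside.
- tub_r: Bystander: oat tub right (rack -y) of the pot. Origin at the centre of its underside.
- pot_l: Bystander: smaller pot in the front row, left. Origin at the centre of its underside.
- pot_r: Bystander: smaller pot in the front row, right. Origin at the centre of its underside.
- water: Bystander: water bottle, 62 mm across, 190 mm tall, standing between the rack and the cups, farther off. Origin at the centre of its foot.
- spoon: Bystander: spoon lying on the counter to the robot's right.

How it is judged:
By the outcome, as a careful person would: the job done as asked, in the order asked, and still so for the second after the job is handed in, with the robot touching nothing.
It also fails if it takes over 64 s, if anything falls off the work surface, if the arm or the gripper's body presses on something with over 40 N, if the wrist force passes 120 N, or if a joint passes its speed limit or range.

### The arm

A 7-joint arm with a two-finger parallel gripper is mounted at the origin on the work surface. World frame = base frame: x ahead of the robot, y to its left, z up, the work surface at z = 0. Lengths are in m, angles in rad, forces in N, time in s.
With the tool pointing down it reaches from about 0.425 to 0.875 m from the base axis. Payload 8.4 kg.
Tool frame: the origin (TCP) lies midway between the tips of the shut fingers; the grasp point (between the pads) lies 19 mm behind it; z points along the fingers, y is the direction in which the jaws open and shut (so a half turn about z gives the same grasp; the last joint's range is limited). The gripper opens to 87 mm and grips with 3 to 60 N. Pads are 19 mm wide; open, the fingers measure 117 mm over their backs; the gripper's body (75 mm by 190 mm) begins 51 mm behind the grasp point.
Start: joints at [-1.428, 0.333, 0.04, 1.465, -0.013, 1.343, -0.059], TCP at [0.156, 0.631, 0.223] pointing down, gripper open.
Joint ranges: [-2.58, 2.58], [-0.38, 2.09], [-1.3, 1.39], [0.25, 2.4], [-1.5, 4.64], [0.08, 2.09], [-2.65, 2.65]. Speed limits (rad/s): [2.22, 2.22, 2.79, 2.79, 3.14, 3.14, 3.14].

### API

Orientations are given as a unit quaternion [x, y, z, w].
In Python, from workcell import robot gives the robot as it stands. The module is installed in compiled form; this text tells all that it offers.
- The arm moves only by the tool drive_tool, never from a script. Its argument "deltas" is a list that holds one entry, the list of rows, each a list of 7 numbers: the opening in per cent of the stroke, from 0 (shut) to 100 (fully open), then the shift along the world's x, y, z in cm, then the turn, a rotation vector about the world's x, y, z in degrees. In form: [[[jaw, tx, ty, tz, wx, wy, wz], ...]]. A call has 1 to 8 rows; each row shifts and turns the pose as measured when the row begins; what a row does not reach is not made up. A row lasts 1/12 s, in which the tool goes at most 41.7 mm and 7.16 degrees, less where a joint would pass 70% of its speed; a pose out of reach is approached as far as the arm can. A call is refused whole if a number of a shift passes 4.17 or a number of a turn 7.16, either way. A call with a gripper value outside its range is refused whole. The fingers move at their own pace and stop on an object; "force" is the grip in N (left out, the last holds). Time passes only in rows, so rows that do not move let the fingers close. It gives the time, the measured TCP pose, the force and the opening at its end, in the units of the state.
- robot.sense(): the state, without advancing time (a new reading comes with each control period).
- robot.grab_frame(name): name is "scene" or "top" or "wrist"; returns the picture (480x640x3 uint8, red, green, blue); there is no depth.
- robot.get_calibration(name): a dict with "fx", "fy", "cx", "cy" (pixels), "xyz" and "rotation" of the camera in the world; the wrist camera has in their place "T_tool_cam" (4x4, takes a point from camera to tool coordinates, whose origin is the TCP and whose axes are the flange's). Camera axes: x right, y down, z forward; pixel columns grow to the right and rows downward; lengths in m; the calibration is good to about 2 mm. A picture is of the moment at which its call begins: read the wrist's pose just before it. get_calibration takes no time and is no camera call.
- robot.job_done(): hands the job in, once; it reports no verdict.
The state is a dict: "time": time; "joint_pos": joint angles; "qvel": joint speeds; "effort": joint torques, N m; "ee_pos": TCP position; "tcp_rot": TCP orientation; "ft_force": force on the tool from outside, world axes, zero at the start; "ft_torque": the same for the moment, N m; "finger_gap": opening from 0.0 (shut) to 1.0 (fully open).
Only numpy, scipy, OpenCV 4.12 (cv2) and the standard library are available. Lean on these libraries where they do the work, as an engineer would, in place of code of your own. Each camera call takes 0.05 s, during which the arm holds its last target.

## Working session

There is one attempt and no reset: what is moved stays moved. The work goes in short steps, Python scripts to look and compute and a tool call to move; the robot and the scene stay as the last step left them, time stands still between calls to the robot, and variables do not carry over. Pictures are saved under pics/ and viewed, and the job is handed in when it is done.

Besides the shell and the picture viewer there is one more tool, called after "Request:" in YAML: its name, and indented under it one key for each argument. drive_tool: Moves the arm, as the interface text tells. Its arguments: {"type":"object","properties":{"deltas":{"type":"array"},"force":{"type":"number"}},"required":["deltas"]}

```bash
mkdir -p pics
cat > h.py <<'E'
import numpy as np, cv2
from scipy.spatial.transform import Rotation as R
from workcell import robot
def cam(name,s=None):
    c=robot.get_calibration(name)
    if 'T_tool_cam' in c:
        s=s or robot.sense(); T=np.eye(4);T[:3,:3]=R.from_quat(s['tcp_rot']).as_matrix();T[:3,3]=s['ee_pos']
        T=T@np.array(c['T_tool_cam']); return c,T[:3,:3],T[:3,3]
    return c,np.array(c['rotation']),np.array(c['xyz'])
def ray(cm,u,v):
    c,Rm,p=cm; d=Rm@np.array([(u-c['cx'])/c['fx'],(v-c['cy'])/c['fy'],1]); return p,d/np.linalg.norm(d)
def onz(cm,u,v,z):
    p,d=ray(cm,u,v); return p+d*(z-p[2])/d[2]
def proj(cm,P):
    c,Rm,p=cm; q=Rm.T@(np.array(P)-p); return np.array([c['fx']*q[0]/q[2]+c['cx'],c['fy']*q[1]/q[2]+c['cy']])
def tri(obs):
    A=np.zeros((3,3));b=np.zeros(3)
    for cm,uv in obs:
        p,d=ray(cm,*uv);M=np.eye(3)-np.outer(d,d);A+=M;b+=M@p
    return np.linalg.solve(A,b),[proj(cm,np.linalg.solve(A,b))-uv for cm,uv in obs]
def snap(name,f):
    s=robot.sense(); im=robot.grab_frame(name); cv2.imwrite('pics/'+f,im[:,:,::-1]); return im,cam(name,s)
E
python3 - <<'E'
from h import *
for n in ['scene','top','wrist']:
    im,cm=snap(n,n+'0.png'); print(n,robot.get_calibration(n))
print(robot.sense())
E
```

```text
scene {'fx': 491.9027957782616, 'fy': 491.9027957782616, 'cx': 316.7202777922951, 'cy': 239.1527777945113, 'xyz': array([1.08517008, 0.62253593, 0.75721727]), 'rotation': array([ 0.31277315,  0.83640855, -0.42087782, -0.159548  ])}
top {'fx': 563.9279270519112, 'fy': 563.9279270519112, 'cx': 315.0159090950664, 'cy': 234.0827696398456, 'xyz': array([ 0.49219479, -0.03488063,  1.18985159]), 'rotation': array([ 0.70877065, -0.70518391,  0.01115137, -0.01534532])}
wrist {'fx': 385.45131455406823, 'fy': 385.45131455406823, 'cx': 318.48220671919086, 'cy': 241.4943947182704, 'T_tool_cam': array([[-8.62216442e-04, -9.54609681e-01, -2.97858379e-01,
         8.13153642e-02],
       [ 9.99998944e-01, -4.74735789e-04, -1.37323030e-03,
        -1.32820580e-03],
       [ 1.16949491e-03, -2.97859249e-01,  9.54609082e-01,
        -1.62932657e-01],
       [ 0.00000000e+00,  0.00000000e+00,  0.00000000e+00,
         1.00000000e+00]])}
{'time': 0.15, 'joint_pos': array([-1.42819978,  0.33373819,  0.03991739,  1.46607678, -0.01337702,
        1.34328816, -0.05850036]), 'qvel': array([-4.92022820e-05, -2.48755046e-03,  5.37017477e-04, -4.23167269e-03,
        4.31369524e-04, -4.91459927e-04, -1.54611597e-03]), 'effort': array([ 2.72218218e-03, -6.56851816e+01,  1.33696921e+00, -4.04107976e+01,
       -5.97132929e-02,  4.16576013e-02,  9.12741234e-05]), 'ee_pos': array([0.15560882, 0.63072235, 0.2218667 ]), 'tcp_rot': array([ 1.20629282e-01,  9.92697431e-01, -6.22179688e-04, -1.66449556e-05]), 'ft_force': array([1.06510891, 0.59845938, 0.09351451]), 'ft_torque': array([ 0.05862185, -0.03762862, -0.00211259]), 'finger_gap': 0.9980043259043887}
```

```bash
sed -i "s/np.array(c\['rotation'\])/R.from_quat(c['rotation']).as_matrix()/" h.py; ls pics
```

```text
scene0.png
top0.png
wrist0.png
```

View pics/scene0.png

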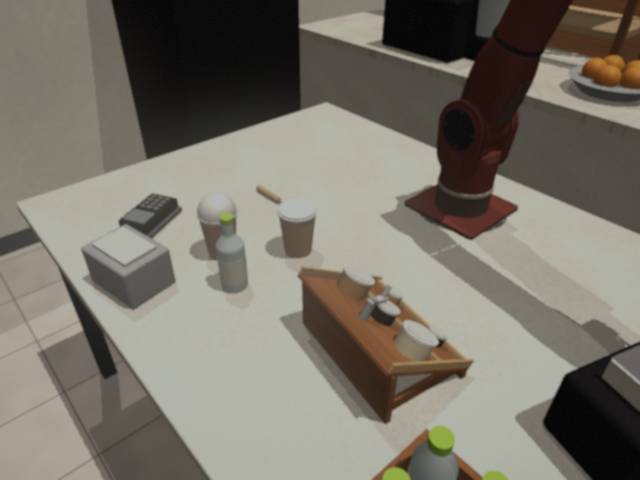

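View pics/top0.png

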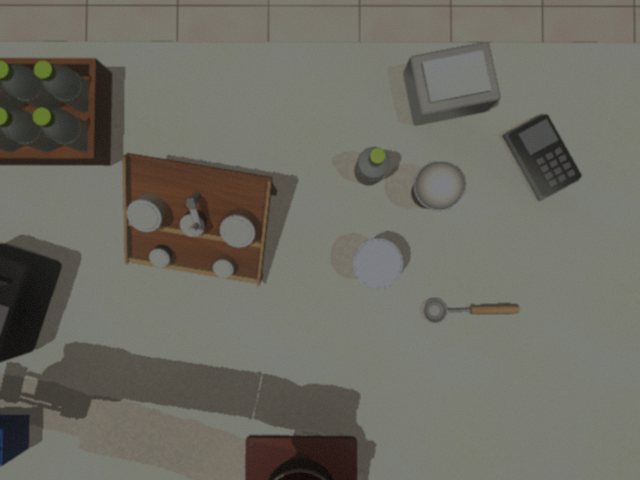

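View pics/wrist0.png

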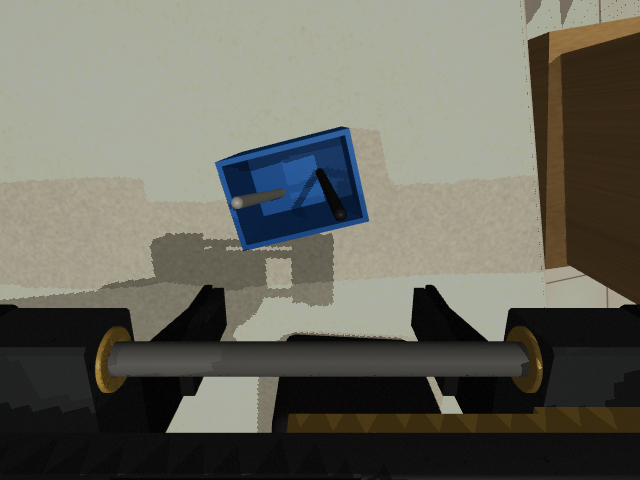

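Run:
```python
import cv2
im=cv2.imread('pics/top0.png')[140:300,110:290]; cv2.imwrite('pics/top0c.png',cv2.resize(im,None,fx=4.4,fy=3.75,interpolation=cv2.INTER_CUBIC)) if 0 else cv2.imwrite('pics/top0c.png',cv2.resize(im,None,fx=3.7,fy=3.7,interpolation=cv2.INTER_CUBIC))
im=cv2.imread('pics/scene0.png')[250:420,290:480]; cv2.imwrite('pics/sc0c.png',cv2.resize(im,None,fx=3.5,fy=3.5,interpolation=cv2.INTER_CUBIC))
from h import *
t=cam('top'); 
print(onz(t,192,225,.12),onz(t,439,185,.12),onz(t,378,263,.125))
```

```text
[0.54841624 0.20564685 0.12      ] [ 0.62689381 -0.26379893  0.12      ] [ 0.47815129 -0.14745467  0.125     ]
```

View pics/top0c.png

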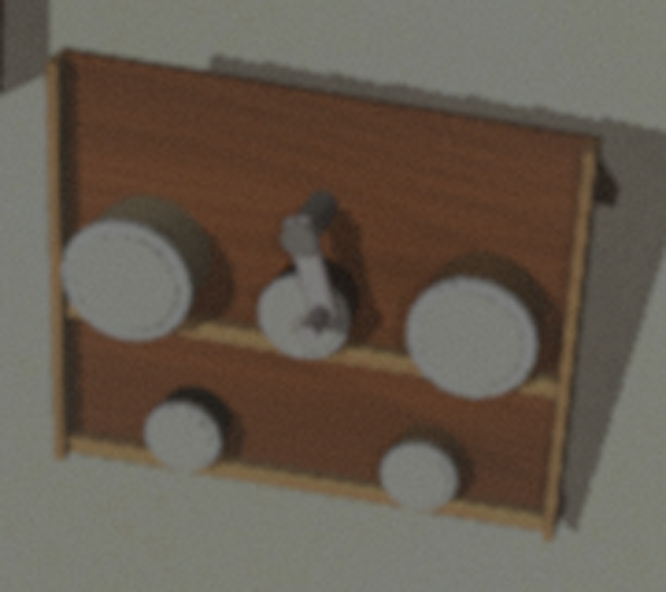

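View pics/sc0c.png

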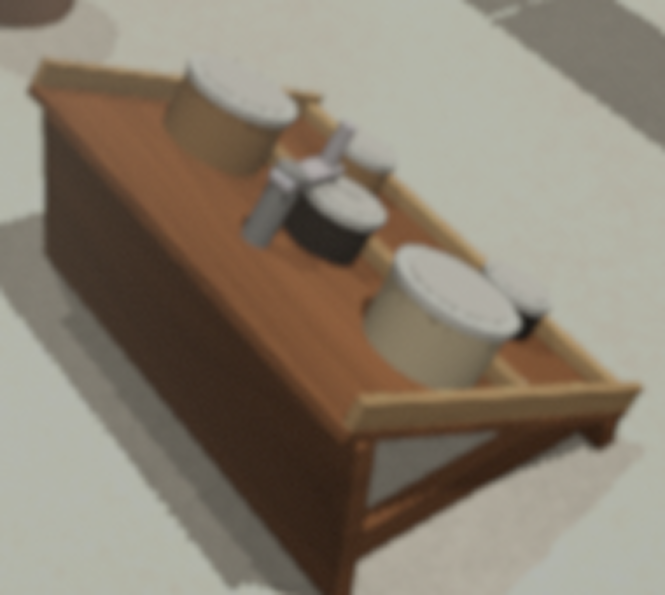

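```bash
python3 - <<'E'
from h import *
t=cam('top'); s=cam('scene')
tc=lambda x,y:(110+x/3.7,140+y/3.7); sc=lambda x,y:(290+x/3.5,250+y/3.5)
L=onz(t,*tc(127,279),.1214);Rr=onz(t,*tc(471,336),.1214)
d=L-Rr; print(L,Rr,np.linalg.norm(d),'yaw',np.degrees(np.arctan2(-d[0],d[1])))
yaw=np.arctan2(-d[0],d[1]); X=np.array([np.cos(yaw),np.sin(yaw),0])
print('origin',(L+Rr)/2+X*.021)
print('pot lid',onz(t,*tc(303,316),.1127)+X*.016)
for a,b in [((300,232),(283,178)),((320,318),(345,130)),((127,279),(246,95)),((471,336),(458,290))]:
    print(tri([(t,tc(*a)),(s,sc(*b))]))
# dome
im=cv2.imread('pics/top0.png')
E
python3 - <<'E'
import cv2
for n,(a,b,c,d) in {'top':(130,220,390,480),'scene':(170,300,180,330)}.items():
    im=cv2.imread(f'pics/{n}0.png')[a:b,c:d]; cv2.imwrite(f'pics/{n}dome.png',cv2.resize(im,None,fx=4,fy=4,interpolation=cv2.INTER_CUBIC))
E
```

```text
[0.56616997 0.29635966 0.1214    ] [0.53771932 0.11910162 0.1214    ] 0.1795267438019355 yaw -9.118440263765493
origin [0.57267926 0.20440265 0.1214    ]
pot lid [0.56381932 0.20494935 0.1127    ]
(array([0.5882128 , 0.20295608, 0.14427941]), [array([-0.27123696,  0.25700304]), array([-0.38750878,  0.00830446])])
(array([0.54141721, 0.19607048, 0.14469073]), [array([-2.36361838,  2.12956888]), array([-3.19158395,  0.08759078])])
(array([0.59069869, 0.23350214, 0.22834552]), [array([ 17.61313318, -18.52053598]), array([26.02311244, -3.00410676])])
(array([ 0.50435048,  0.18912714, -0.00065004]), [array([-24.98607967,  18.11598907]), array([-31.89088872,  -2.96656204])])
```

View pics/topdome.png

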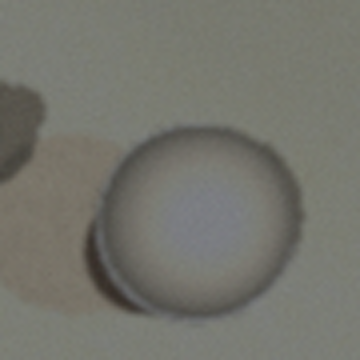

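View pics/scenedome.png

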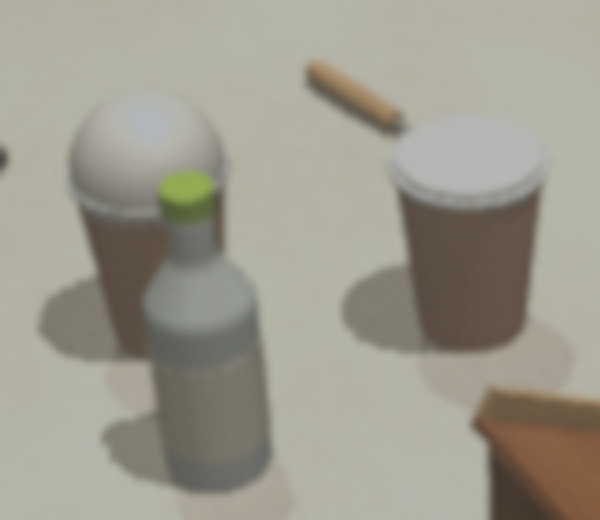

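```bash
cat >> h.py <<'E'
yaw=np.radians(-9.1)
Rk=R.from_euler('z',yaw).as_matrix()
O=np.array([.5635,.205,0.])
n=Rk@np.array([-.5,0,np.sqrt(.75)]); up=Rk@np.array([np.sqrt(.75),0,.5]); yy=Rk@np.array([0,1.,0])
P0=O+[0,0,.085]
def board(u,v,w): return P0+up*u+yy*v+n*w   # u up slope, v left, w off board
def tool(z,ydir):
    z=z/np.linalg.norm(z); y=ydir-z*np.dot(ydir,z); y/=np.linalg.norm(y); return np.c_[np.cross(y,z),y,z]
def plan(P,Rt):
    s=robot.sense(); d=(np.array(P)-s['ee_pos'])*100
    rv=np.degrees((R.from_matrix(Rt)*R.from_quat(s['tcp_rot']).inv()).as_rotvec())
    print('shift cm',d.round(2),'rot deg',rv.round(2),np.linalg.norm(rv).round(1),'rows>=',np.ceil(max(np.linalg.norm(d)/4.17,np.linalg.norm(rv)/7.16)))
def st():
    s=robot.sense(); print(round(s['time'],2),s['ee_pos'].round(4),R.from_quat(s['tcp_rot']).as_matrix().round(3).tolist(),'F',s['ft_force'].round(2),'gap',round(s['finger_gap']*87,1),'q',s['joint_pos'].round(2))
E
python3 - <<'E'
from h import *
th=np.radians(142); jd=Rk@np.array([np.cos(th)*np.sqrt(.75),np.sin(th),np.cos(th)*.5])
plan(board(-.02,0,.20),tool(-n,yy))
plan(board(-.02,0,.20),tool(-n,jd))
E
```

```text
shift cm [ 29.2  -40.72   2.63] rot deg [ -5.9  -29.42   4.67] 30.4 rows>= 13.0
shift cm [ 29.2  -40.72   2.63] rot deg [-18.94 -24.76  55.43] 63.6 rows>= 13.0
```

Request:
drive_tool:
  deltas:
    - [[100,1.83,-2.55,1.0,-0.37,-1.84,0.29],[100,1.83,-2.55,1.0,-0.37,-1.84,0.29],[100,1.83,-2.55,1.0,-0.37,-1.84,0.29],[100,1.83,-2.55,1.0,-0.37,-1.84,0.29],[100,1.83,-2.55,1.0,-0.37,-1.84,0.29],[100,1.83,-2.55,1.0,-0.37,-1.84,0.29],[100,1.83,-2.55,1.0,-0.37,-1.84,0.29],[100,1.83,-2.55,1.0,-0.37,-1.84,0.29]]

```text
time: 0.82
ee_pos: [0.302, 0.4194, 0.2976]
tcp_rot: [0.095, 0.986, -0.017, 0.134]
ft_force: [0.2, -0.2, 0.2]
finger_gap: 1.001
```

Request:
drive_tool:
  deltas:
    - [[60,1.83,-2.55,-0.7,-0.37,-1.84,0.29],[60,1.83,-2.55,-0.7,-0.37,-1.84,0.29],[60,1.83,-2.55,-0.7,-0.37,-1.84,0.29],[60,1.83,-2.55,-0.7,-0.37,-1.84,0.29],[60,1.83,-2.55,-0.7,-0.37,-1.84,0.29],[60,1.83,-2.55,-0.7,-0.37,-1.84,0.29],[60,1.83,-2.55,-0.7,-0.37,-1.84,0.29],[60,1.83,-2.55,-0.7,-0.37,-1.84,0.29]]

```text
time: 1.48
ee_pos: [0.4543, 0.2059, 0.2434]
tcp_rot: [0.071, 0.96, -0.024, 0.268]
ft_force: [0.7, 0.2, 0.2]
finger_gap: 0.612
```

Run:
```python
from h import *
st(); plan(board(-.02,0,.20),tool(-n,yy))
im,c=snap('wrist','w1.png')
print('tcp',proj(c,robot.sense()['ee_pos']),'pot lid',proj(c,board(0,0,.032)),'pivot',proj(c,board(.052,0,.042)),'tubs',proj(c,board(.01,.09,.042)),proj(c,board(.01,-.09,.042)))
```

```text
1.48 [0.4543 0.2059 0.2434] [[-0.846, 0.15, 0.511], [0.124, 0.989, -0.084], [-0.518, -0.008, -0.855]] F [0.72 0.22 0.22] gap 53.2 q [-1.17 -0.3   0.26  2.16  0.64  1.08  0.25]
shift cm [-0.67  1.77  0.48] rot deg [ 0.63  1.14 -0.48] 1.4 rows>= 1.0
tcp [309.48674554 302.98995393] pot lid [339.82476941 232.61659987] pivot [338.70046508 292.01440076] tubs [445.75427715 248.53912822] [234.3857528  246.08894575]
```

View pics/w1.png

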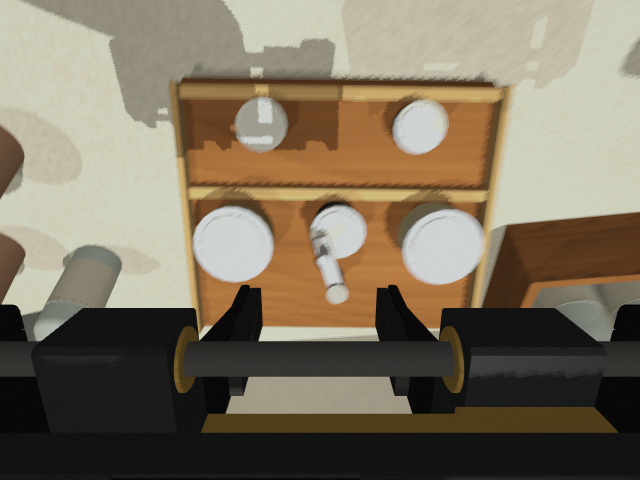

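Run:
```python
import cv2
im=cv2.imread('pics/w1.png')[190:310,270:410]; cv2.imwrite('pics/w1c.png',cv2.resize(im,None,fx=5,fy=5,interpolation=cv2.INTER_CUBIC))
from h import *
c=cam('wrist')
for th in [0,.2,.3,.4,.5]:
    u,v=.052-.042*np.cos(th),-.042*np.sin(th)
    print(th,'base',proj(c,board(u,v,.042)),'top',proj(c,board(u,v,.068)))
```

```text
0 base [348.46564934 247.32013576] top [350.59126559 258.44127925]
0.2 base [338.52994192 248.14858722] top [339.83781207 259.32567103]
0.3 base [333.67813526 249.2556949 ] top [334.58672047 260.51016564]
0.4 base [328.9759317  250.80811261] top [329.49821461 262.17145618]
0.5 base [324.4749031  252.78660969] top [324.62850541 264.28863696]
```

View pics/w1c.png

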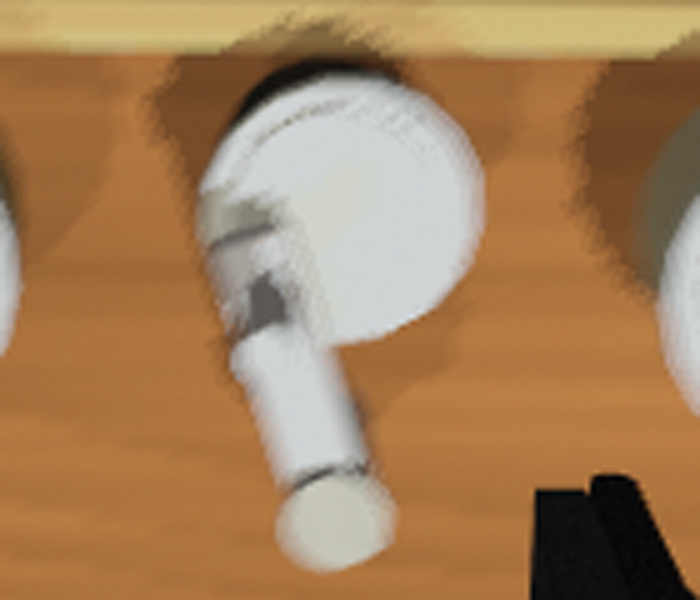

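```bash
cat >> h.py <<'E'
def jd(deg):
    t=np.radians(deg); return up*np.cos(t)+yy*np.sin(t)
def tab(th,w): return board(.052-.042*np.cos(th),-.042*np.sin(th),w)
E
python3 - <<'E'
from h import *
plan(tab(.48,.10),tool(-n,jd(140)))
E
```

```text
shift cm [ 6.77 -0.79 -6.21] rot deg [-24.3    5.3   42.85] 49.5 rows>= 7.0
```

Request:
drive_tool:
  deltas:
    - [[38,0.85,-0.1,-0.78,-3.04,0.66,5.36],[38,0.85,-0.1,-0.78,-3.04,0.66,5.36],[38,0.85,-0.1,-0.78,-3.04,0.66,5.36],[38,0.85,-0.1,-0.78,-3.04,0.66,5.36],[38,0.85,-0.1,-0.78,-3.04,0.66,5.36],[38,0.85,-0.1,-0.78,-3.04,0.66,5.36],[38,0.85,-0.1,-0.78,-3.04,0.66,5.36],[38,0.85,-0.1,-0.78,-3.04,0.66,5.36]]

```text
time: 2.2
ee_pos: [0.5254, 0.1871, 0.1758]
tcp_rot: [-0.351, 0.9, -0.131, 0.222]
ft_force: [-0.7, 0.7, 0.3]
finger_gap: 0.38
```

Run:
```python
from h import *
st(); plan(tab(.48,.10),tool(-n,jd(140)))
im,c=snap('wrist','w2.png')
for th in [.4,.5,.6]: print(th,proj(c,tab(th,.042)),proj(c,tab(th,.068)))
print(proj(c,board(.052,0,.042)))
```

```text
2.2 [0.5254 0.1871 0.1758] [[-0.655, -0.574, 0.491], [-0.69, 0.72, -0.079], [-0.308, -0.391, -0.867]] F [-0.67  0.71  0.34] gap 33.1 q [-1.23 -0.14  0.53  2.16  0.63  0.84  1.25]
shift cm [-0.17  0.46  0.32] rot deg [ 0.83 -0.29 -1.44] 1.7 rows>= 1.0
0.4 [331.58754635 273.27832252] [333.2235458 291.3102315]
0.5 [325.34390646 270.44682   ] [326.23558308 288.18672021]
0.6 [318.79744564 268.20346617] [318.90440395 285.71088838]
[299.0175312 327.5924637]
```

View pics/w2.png

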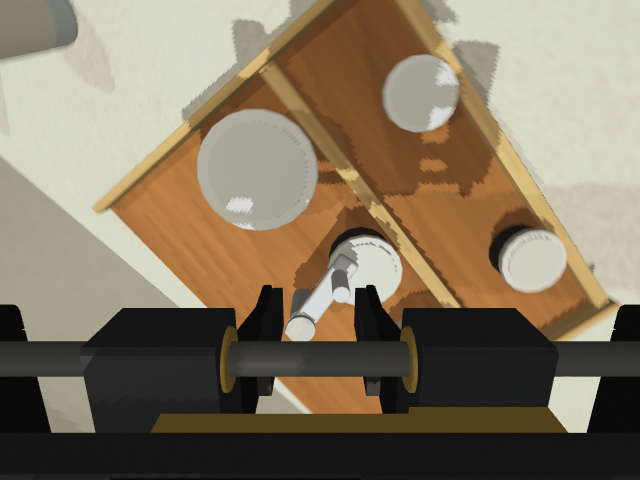

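Run:
```python
from h import *
c=cam('wrist')
for th in [.2,.25,.3]: print(th,proj(c,tab(th,.042)),proj(c,tab(th,.068)),proj(c,board(.052-.054*np.cos(th),-.054*np.sin(th),.042)))
plan(tab(.27,.075),tool(-n,jd(140)))
plan(tab(.27,.051),tool(-n,jd(140)))
```

```text
0.2 [343.78609589 282.58764952] [346.85057911 301.64261917] [357.19675369 268.50303727]
0.25 [341.13430008 280.54837867] [343.88700377 299.39509724] [353.77552932 265.8185602 ]
0.3 [338.36438829 278.62995934] [340.78967785 297.27995464] [350.195536   263.29067294]
shift cm [ 0.84  1.2  -1.89] rot deg [ 1.17 -0.37 -1.86] 2.2 rows>= 1.0
shift cm [ 2.03  1.01 -3.97] rot deg [ 1.17 -0.37 -1.86] 2.2 rows>= 2.0
```

Request:
drive_tool:
  deltas:
    - [[38,0.2,0.6,-0.2,0.6,-0.2,-0.9],[38,0.3,0.6,-0.8,0.6,-0.2,-0.9],[38,0.34,0,-0.9,0,0,0],[38,0.3,-0.05,-0.52,0,0,0],[38,0.3,-0.05,-0.52,0,0,0],[38,0.3,-0.05,-0.52,0,0,0],[38,0.3,-0.05,-0.52,0,0,0],[38,0,0,0,0,0,0]]

```text
time: 2.92
ee_pos: [0.5464, 0.1999, 0.1334]
tcp_rot: [-0.326, 0.909, -0.123, 0.228]
ft_force: [-0.0, -0.5, -0.0]
finger_gap: 0.382
```

Run:
```python
from h import *
st(); plan(tab(.27,.051),tool(-n,jd(140)))
im,c=snap('wrist','w3.png')
```

```text
2.92 [0.5464 0.1999 0.1334] [[-0.684, -0.537, 0.494], [-0.649, 0.757, -0.076], [-0.333, -0.373, -0.866]] F [-0.03 -0.53 -0.02] gap 33.2 q [-1.22 -0.01  0.56  2.17  0.61  0.7   1.19]
shift cm [ 0.   -0.35  0.16] rot deg [-0.87  0.14  1.18] 1.5 rows>= 1.0
```

View pics/w3.png

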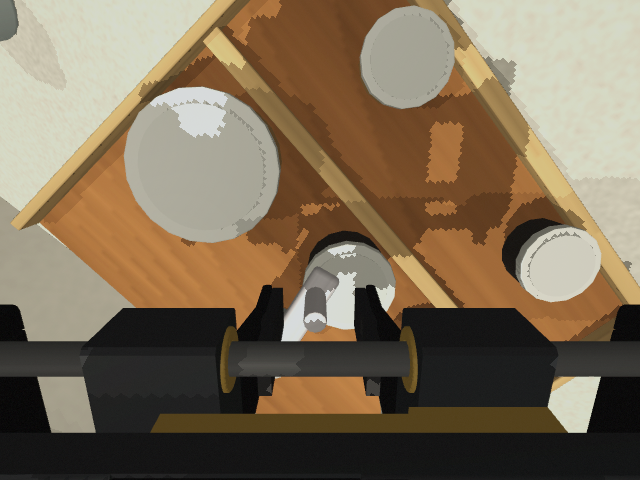

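Request:
drive_tool:
  deltas:
    - [[5,0,0,0,0,0,0],[5,0,0,0,0,0,0],[5,0,0,0,0,0,0],[5,0,0,0,0,0,0]]
  force: 6

```text
time: 3.3
ee_pos: [0.5465, 0.2001, 0.1347]
tcp_rot: [-0.326, 0.909, -0.123, 0.228]
ft_force: [-0.5, 0.7, -0.5]
finger_gap: 0.162
```

Run:
```python
from h import *
st()
s=robot.sense(); pv=board(.052,0,0); d=s['ee_pos']-pv; print('u,v,w',d@up,d@yy,d@n, 'th',np.arctan2(-d@yy,-d@up),np.hypot(d@up,d@yy))
```

```text
3.3 [0.5465 0.2001 0.1347] [[-0.684, -0.536, 0.495], [-0.648, 0.758, -0.075], [-0.335, -0.372, -0.866]] F [-0.46  0.65 -0.47] gap 14.1 q [-1.22 -0.01  0.56  2.17  0.61  0.7   1.18]
u,v,w -0.0410057492723603 -0.007525281685365338 0.05098451443038103 th 0.18149816101957944 0.041690542546622876
```

Run:
```python
from h import *
t=np.linspace(.18,1.66,15)
for a,b in zip(t,t[1:]): print(round(b,2),((tab(b,.05)-tab(a,.05))*100).round(2))
```

```text
0.29 [ 0.02 -0.44  0.05]
0.39 [ 0.06 -0.43  0.07]
0.5 [ 0.1  -0.42  0.1 ]
0.6 [ 0.14 -0.41  0.12]
0.71 [ 0.18 -0.38  0.14]
0.81 [ 0.21 -0.36  0.15]
0.92 [ 0.24 -0.33  0.17]
1.03 [ 0.27 -0.3   0.18]
1.13 [ 0.3  -0.26  0.2 ]
1.24 [ 0.33 -0.22  0.21]
1.34 [ 0.35 -0.18  0.21]
1.45 [ 0.36 -0.14  0.22]
1.55 [ 0.37 -0.09  0.22]
1.66 [ 0.38 -0.04  0.22]
```

Request:
drive_tool:
  deltas:
    - [[5,0,0,0,0,0,0],[5,0,0,0,0,0,0]]

```text
time: 3.47
ee_pos: [0.5467, 0.2002, 0.1351]
tcp_rot: [-0.325, 0.909, -0.123, 0.228]
ft_force: [2.3, -0.5, -2.6]
finger_gap: 0.112
```

Request:
drive_tool:
  deltas:
    - [[5,0.02,-0.44,0.05,0,0,0],[5,0.06,-0.43,0.07,0,0,0],[5,0.1,-0.42,0.1,0,0,0],[5,0.14,-0.41,0.12,0,0,0],[5,0.18,-0.38,0.14,0,0,0],[5,0.21,-0.36,0.15,0,0,0],[5,0.24,-0.33,0.17,0,0,0]]

```text
time: 4.05
ee_pos: [0.556, 0.171, 0.1431]
tcp_rot: [-0.327, 0.909, -0.122, 0.228]
ft_force: [2.8, 3.1, -4.9]
finger_gap: 0.111
```

```bash
cat >> h.py <<'E'
def uv():
    s=robot.sense(); d=s['ee_pos']-board(.052,0,0); print('u,v,w',d@up,d@yy,d@n, 'th',np.arctan2(-d@yy,-d@up),np.hypot(d@up,d@yy),'F',s['ft_force'].round(1))
E
python3 -c "
from h import *
uv()"
```

```text
u,v,w -0.02473138570993626 -0.034766618650274916 0.05132798739422159 th 0.9524905660821048 0.042665667831492844 F [ 2.8  3.1 -4.9]
```

Request:
drive_tool:
  deltas:
    - [[5,0.25,-0.29,0.17,0,0,0],[5,0.29,-0.26,0.18,0,0,0],[5,0.33,-0.22,0.18,0,0,0],[5,0.35,-0.18,0.19,0,0,0],[5,0.36,-0.14,0.2,0,0,0],[5,0.37,-0.09,0.2,0,0,0],[5,0.38,-0.04,0.2,0,0,0]]

```text
time: 4.63
ee_pos: [0.5802, 0.1587, 0.1573]
tcp_rot: [-0.327, 0.909, -0.121, 0.228]
ft_force: [-15.3, 5.8, -2.3]
finger_gap: 0.137
```

```bash
python3 -c "
from h import *
uv()"
```

```text
u,v,w 0.004744216153436805 -0.04307142231750439 0.05071842621054894 th 1.6805017406775218 0.04333191672847332 F [-15.3   5.8  -2.3]
```

Request:
drive_tool:
  deltas:
    - [[30,-0.15,0,-0.08,0,0,0],[30,0,0,0,0,0,0],[30,0,0,0,0,0,0],[30,-0.5,0.08,0.87,0,0,0],[30,-0.5,0.08,0.87,0,0,0],[30,-0.5,0.08,0.87,0,0,0],[30,-0.7,0.1,1.2,0,0,0],[30,-0.7,0.1,1.2,0,0,0]]

```text
time: 5.3
ee_pos: [0.5504, 0.1573, 0.2065]
tcp_rot: [-0.325, 0.91, -0.125, 0.225]
ft_force: [0.3, -1.0, 0.6]
finger_gap: 0.3
```

Run:
```python
from h import *
st();uv()
im,c=snap('wrist','w4.png')
for th in [1.5,1.6,1.7]: print(th,proj(c,tab(th,.042)),proj(c,tab(th,.068)))
print(proj(c,board(.052,0,.042)),proj(c,board(0,0,.032)))
plan(board(0,0,.10),tool(-n,yy))
```

```text
5.3 [0.5504 0.1573 0.2065] [[-0.688, -0.535, 0.49], [-0.647, 0.758, -0.082], [-0.327, -0.373, -0.868]] F [ 0.34 -1.02  0.56] gap 26.1 q [-1.19 -0.16  0.56  2.11  0.6   0.87  1.32]
u,v,w 0.004129054414289882 -0.049114408003104924 0.10791872463459769 th 1.654669224165742 0.049287667462070306 F [ 0.3 -1.   0.6]
1.5 [337.53795695 260.66537788] [339.72930778 276.29399213]
1.6 [332.41609421 264.71954753] [334.01729063 280.75226722]
1.7 [327.77760147 269.19818714] [328.8472223  285.67345088]
[375.84299145 308.53960528] [435.44031561 253.72975336]
shift cm [-3.65  5.48 -3.73] rot deg [ 23.86  -3.97 -41.9 ] 48.4 rows>= 7.0
```

View pics/w4.png

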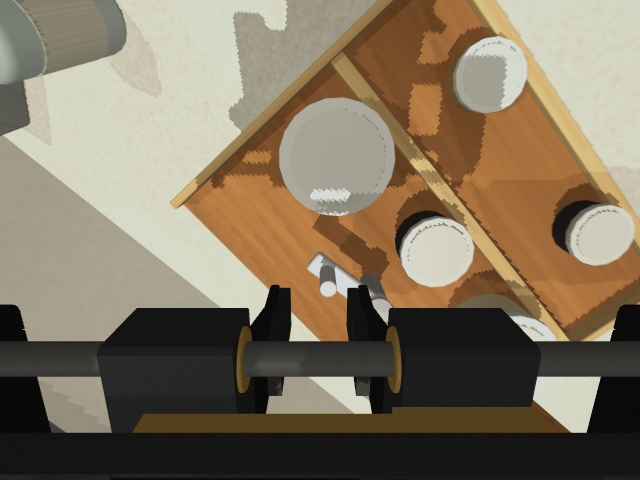

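Request:
drive_tool:
  deltas:
    - [[70,-0.46,0.68,-0.2,2.98,-0.5,-5.24],[70,-0.46,0.68,-0.4,2.98,-0.5,-5.24],[70,-0.46,0.68,-0.5,2.98,-0.5,-5.24],[70,-0.46,0.68,-0.5,2.98,-0.5,-5.24],[70,-0.46,0.68,-0.5,2.98,-0.5,-5.24],[70,-0.46,0.68,-0.5,2.98,-0.5,-5.24],[70,-0.46,0.68,-0.5,2.98,-0.5,-5.24],[70,-0.46,0.68,-0.5,2.98,-0.5,-5.24]]

```text
time: 6.02
ee_pos: [0.5173, 0.2113, 0.1745]
tcp_rot: [0.098, 0.96, -0.016, 0.261]
ft_force: [0.3, -1.1, 0.4]
finger_gap: 0.69
```

Run:
```python
from h import *
st();uv()
im,c=snap('wrist','w5.png')
print(proj(c,board(0,0,.032)),proj(c,board(.01,.09,.042)),proj(c,board(.01,-.09,.042)))
plan(board(0,0,.10),tool(-n,yy))
plan(board(0,0,.004),tool(-n,yy))
```

```text
6.02 [0.5173 0.2113 0.1745] [[-0.844, 0.196, 0.499], [0.18, 0.98, -0.081], [-0.505, 0.021, -0.863]] F [ 0.25 -1.07  0.42] gap 60.0 q [-1.16 -0.1   0.4   2.15  0.63  0.84  0.25]
u,v,w -0.047579749618768805 -0.0011176178185474252 0.10083631331292853 th 0.023485040316154088 0.04759287387175799 F [ 0.3 -1.1  0.4]
[322.748618   247.68950452] [470.7749844  262.38505627] [178.06613353 274.12753846]
shift cm [-0.2   0.03 -0.18] rot deg [-1.36  0.52  2.58] 3.0 rows>= 1.0
shift cm [ 4.54 -0.72 -8.49] rot deg [-1.36  0.52  2.58] 3.0 rows>= 3.0
```

View pics/w5.png

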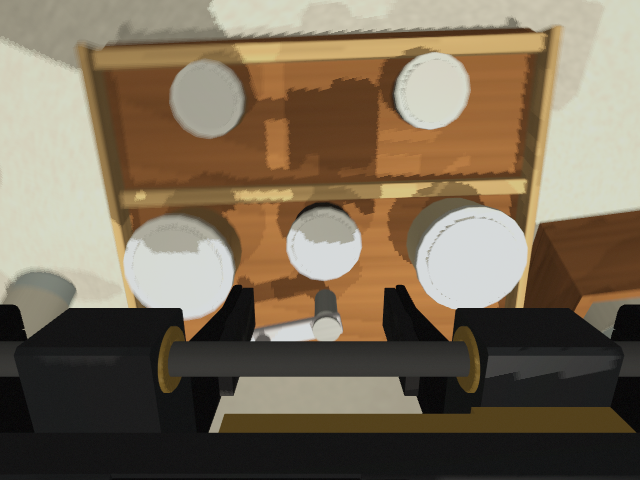

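Run:
```python
from h import *
plan(board(-.0015,0.0003,.05),tool(-n,yy))
plan(board(-.0015,0.0003,.005),tool(-n,yy))
```

```text
shift cm [ 2.14 -0.31 -4.58] rot deg [-1.36  0.52  2.58] 3.0 rows>= 2.0
shift cm [ 4.37 -0.67 -8.48] rot deg [-1.36  0.52  2.58] 3.0 rows>= 3.0
```

Request:
drive_tool:
  deltas:
    - [[70,0.43,-0.06,-0.92,-0.34,0.13,0.65],[70,0.43,-0.06,-0.92,-0.34,0.13,0.65],[70,0.43,-0.06,-0.92,-0.34,0.13,0.65],[70,0.43,-0.06,-0.92,-0.34,0.13,0.65],[70,0.43,-0.06,-0.92,0,0,0],[70,0,0,0,0,0,0]]

```text
time: 6.57
ee_pos: [0.5411, 0.208, 0.126]
tcp_rot: [0.068, 0.963, -0.023, 0.259]
ft_force: [-0.5, 0.3, -1.3]
finger_gap: 0.701
```

Run:
```python
from h import *
st()
im,c=snap('wrist','w6.png')
print(proj(c,board(0,0,.032)))
plan(board(-.0015,0.0003,.005),tool(-n,yy))
```

```text
6.57 [0.5411 0.208  0.126 ] [[-0.857, 0.143, 0.495], [0.119, 0.99, -0.079], [-0.501, -0.009, -0.865]] F [-0.46  0.3  -1.31] gap 61.0 q [-1.13  0.01  0.45  2.17  0.62  0.69  0.32]
[323.0619408  289.12036308]
shift cm [ 1.87 -0.23 -3.82] rot deg [ 0.49  0.03 -0.88] 1.0 rows>= 2.0
```

View pics/w6.png

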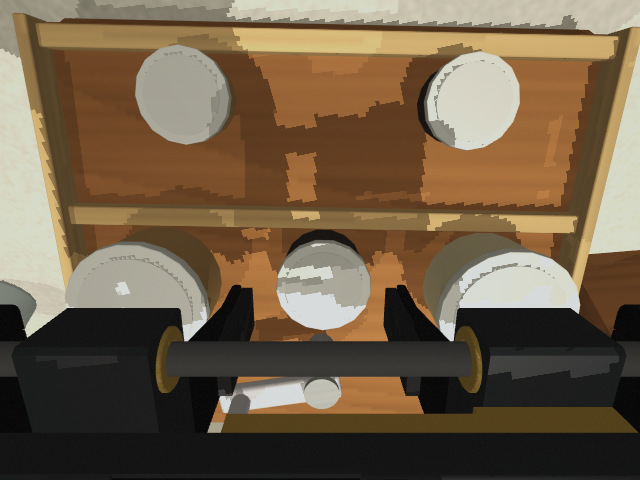

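Request:
drive_tool:
  deltas:
    - [[70,0.31,-0.04,-0.64,0.2,0,-0.4],[70,0.31,-0.04,-0.64,0.2,0,-0.4],[70,0.31,-0.04,-0.64,0,0,0],[70,0.31,-0.04,-0.64,0,0,0],[70,0.3,-0.04,-0.64,0,0,0],[70,0.3,-0.03,-0.62,0,0,0],[70,0,0,0,0,0,0]]

```text
time: 7.2
ee_pos: [0.5623, 0.206, 0.0868]
tcp_rot: [0.075, 0.963, -0.02, 0.259]
ft_force: [-0.2, 0.4, -0.3]
finger_gap: 0.702
```

Run:
```python
from h import *
st()
plan(board(-.002,0.0003,.005),tool(-n,yy))
```

```text
7.2 [0.5623 0.206  0.0868] [[-0.854, 0.155, 0.496], [0.134, 0.988, -0.078], [-0.502, -0.0, -0.865]] F [-0.2   0.45 -0.29] gap 61.1 q [-1.11  0.11  0.48  2.17  0.61  0.57  0.31]
shift cm [-0.29 -0.    0.15] rot deg [ 0.04  0.13 -0.19] 0.2 rows>= 1.0
```

Request:
drive_tool:
  deltas:
    - [[70,-0.27,0,0.15,0,0.1,-0.2],[70,0,0,0,0,0,0],[50,0,0,0,0,0,0],[50,0,0,0,0,0,0],[50,0,0,0,0,0,0],[50,0,0,0,0,0,0],[50,0,0,0,0,0,0]]
  force: 12

```text
time: 7.78
ee_pos: [0.5592, 0.2063, 0.0888]
tcp_rot: [0.077, 0.963, -0.021, 0.258]
ft_force: [-0.2, 0.7, 0.1]
finger_gap: 0.548
```

Run:
```python
from h import *
st()
plan(board(-.002,0.0003,.005),tool(-n,yy))
```

```text
7.78 [0.5592 0.2063 0.0888] [[-0.855, 0.158, 0.494], [0.137, 0.987, -0.08], [-0.501, -0.0, -0.866]] F [-0.2   0.66  0.13] gap 47.6 q [-1.11  0.11  0.47  2.17  0.61  0.59  0.3 ]
shift cm [ 0.01 -0.04 -0.04] rot deg [0.03 0.03 0.  ] 0.0 rows>= 1.0
```

Request:
drive_tool:
  deltas:
    - [[45,0,0,0,0,0,0],[45,0,0,0,0,0,0],[45,-0.2,0.03,0.35,0,0,0],[45,-0.3,0.05,0.52,0,0,0],[45,-0.5,0.08,0.87,0,0,0],[45,-0.5,0.08,0.87,0,0,0],[45,-0.5,0.08,0.87,0,0,0],[45,-0.5,0.08,0.87,0,0,0]]

```text
time: 8.45
ee_pos: [0.5321, 0.2089, 0.134]
tcp_rot: [0.077, 0.963, -0.022, 0.258]
ft_force: [-0.3, 0.8, -1.1]
finger_gap: 0.545
```

Request:
drive_tool:
  deltas:
    - [[45,-0.75,0.1,1.3,0,0,0],[45,-0.75,0.1,1.3,0,0,0],[45,-0.75,0.1,1.3,0,0,0],[45,-0.75,0.1,1.3,0,0,0]]

```text
time: 8.78
ee_pos: [0.4995, 0.212, 0.1891]
tcp_rot: [0.077, 0.963, -0.023, 0.257]
ft_force: [0.1, -0.0, -0.8]
finger_gap: 0.547
```

Run:
```python
from h import *
st()
im,c=snap('wrist','w7.png')
im,t=snap('top','t7.png')
im,sc=snap('scene','s7.png')
```

```text
8.78 [0.4995 0.212  0.1891] [[-0.856, 0.161, 0.492], [0.138, 0.987, -0.084], [-0.499, -0.004, -0.867]] F [ 0.14 -0.04 -0.77] gap 47.6 q [-1.18 -0.15  0.39  2.16  0.62  0.9   0.28]
```

View pics/w7.png

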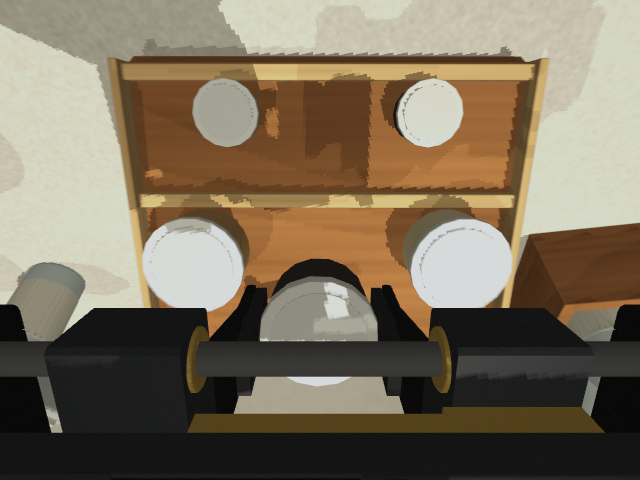

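View pics/s7.png

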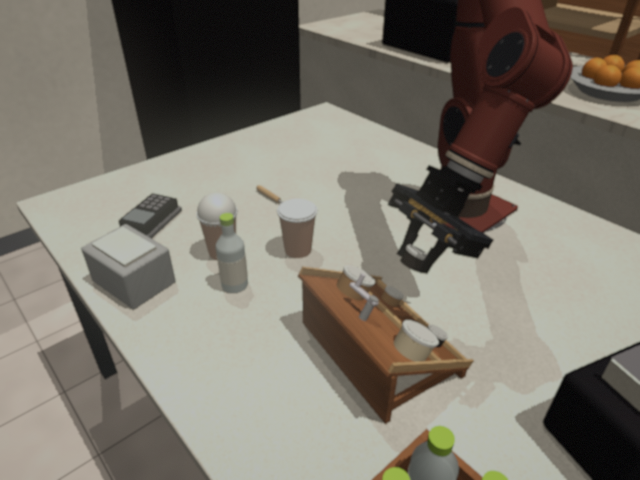

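Run:
```python
import cv2
im=cv2.imread('pics/w7.png')[240:400,240:400]; cv2.imwrite('pics/w7c.png',cv2.resize(im,None,fx=3.7,fy=3.7,interpolation=cv2.INTER_CUBIC))
from h import *
c=robot.get_calibration('wrist'); T=np.array(c['T_tool_cam']); cm=(c,T[:3,:3],T[:3,3])
a=np.linspace(0,2*np.pi,361)
for z in (-.027,):
  for x in (-.002,0,.002):
    p=np.array([proj(cm,[x+.024*np.cos(t),.024*np.sin(t),z]) for t in a]); print(z,x,'u',p[:,0].min(),p[:,0].max(),'v',p[:,1].min(),p[:,1].max())
```

```text
-0.027 -0.002 u 262.40393577696585 382.696713911123 v 283.984554814832 389.83959748872564
-0.027 0 u 262.1848939284968 382.9457567297238 v 279.12485376861633 385.8053320595235
-0.027 0.002 u 261.96399242266835 383.19674629013053 v 274.22540705942424 381.74102070561304
```

View pics/w7c.png

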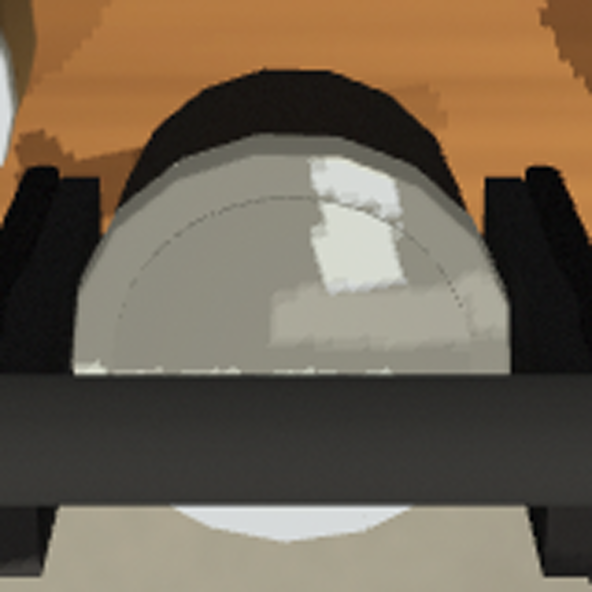

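Run:
```python
from h import *
c=robot.get_calibration('wrist'); T=np.array(c['T_tool_cam']); cm=(c,T[:3,:3],T[:3,3])
a=np.linspace(0,2*np.pi,361)
for z in (-.027,-.024,-.022,.005,.008,.01):
  for x in (0,):
    p=np.array([proj(cm,[x+.024*np.cos(t),.024*np.sin(t),z]) for t in a]); print(z,x,'u',p[:,0].min(),p[:,0].max(),'v',p[:,1].min(),p[:,1].max())
```

```text
-0.027 0 u 262.1848939284968 382.9457567297238 v 279.12485376861633 385.8053320595235
-0.024 0 u 263.22863908004854 381.7713842206972 v 276.09252835730445 381.16832203391436
-0.022 0 u 263.903419239967 381.0121599080783 v 274.13487944254064 378.1662499388665
0.005 0 u 271.6401577331856 372.3108306734365 v 251.84545849365784 343.5104420157234
0.008 0 u 272.36783918862295 371.49290444448934 v 249.76368608116906 340.22843867199055
0.01 0 u 272.8406747027094 370.96143423328476 v 248.4123260592612 338.0937634494518
```

```bash
cat >> h.py <<'E'
def hd(deg): return np.array([np.cos(np.radians(deg)),np.sin(np.radians(deg)),0])
def down(deg): return tool(np.array([0,0,-1.]),hd(deg))
E
python3 - <<'E'
from h import *
plan([.5,.0,.31],down(60)); plan([.5,.0,.31],down(80)); 
t=cam('top')
print(onz(t,439,185,.12),onz(t,378,263,.125),onz(t,377,157,.19),onz(t,510,310,0),onz(t,545,155,.03))
E
```

```text
shift cm [-2.000e-02 -2.129e+01  1.208e+01] rot deg [ 10.19  28.36 -20.35] 36.4 rows>= 6.0
shift cm [-2.000e-02 -2.129e+01  1.208e+01] rot deg [ 5.09 29.54 -0.81] 30.0 rows>= 6.0
[ 0.62689381 -0.26379893  0.12      ] [ 0.47815129 -0.14745467  0.125     ] [ 0.66769275 -0.13861331  0.19      ] [ 0.37953566 -0.43734451  0.        ] [ 0.70137117 -0.50176699  0.03      ]
```

Request:
drive_tool:
  deltas:
    - [[45,0,-1.6,1.9,1.27,3.55,-2.54],[45,0,-2.6,1.9,1.27,3.55,-2.54],[45,0,-2.9,1.5,1.27,3.55,-2.54],[45,0,-2.9,1.5,1.27,3.55,-2.54],[45,0,-2.9,1.5,1.27,3.55,-2.54],[45,0,-2.9,1.5,1.27,3.55,-2.54],[45,0,-2.9,1.2,1.27,3.55,-2.54],[45,0,-2.6,1.0,1.27,3.55,-2.54]]

```text
time: 9.6
ee_pos: [0.4945, -0.0039, 0.307]
tcp_rot: [0.256, 0.967, 0.004, -0.011]
ft_force: [0.5, -1.1, -1.5]
finger_gap: 0.552
```

Run:
```python
from h import *
st()
plan([.5,-.38,.31],down(40)); plan([.5,-.38,.31],down(60));
```

```text
9.6 [ 0.4945 -0.0039  0.307 ] [[-0.869, 0.495, -0.02], [0.495, 0.869, 0.014], [0.024, 0.003, -1.0]] F [ 0.54 -1.09 -1.52] gap 48.0 q [-1.01 -0.06  0.91  1.72  0.03  1.48  0.95]
shift cm [  0.55 -37.61   0.3 ] rot deg [ -1.01  -0.98 -20.32] 20.4 rows>= 10.0
shift cm [  0.55 -37.61   0.3 ] rot deg [-0.82 -1.13 -0.32] 1.4 rows>= 10.0
```

Request:
drive_tool:
  deltas:
    - [[45,0.05,-2.5,0,-0.1,-0.1,-1.7],[45,0.05,-3.1,0,-0.1,-0.1,-1.7],[45,0.05,-3.1,0,-0.1,-0.1,-1.7],[45,0.05,-3.1,0,-0.1,-0.1,-1.7],[45,0.05,-3.1,0,-0.1,-0.1,-1.7],[45,0.05,-3.1,0,-0.1,-0.1,-1.7]]

```text
time: 10.1
ee_pos: [0.4993, -0.1965, 0.3064]
tcp_rot: [0.349, 0.937, -0.002, -0.004]
ft_force: [0.7, -1.5, -2.0]
finger_gap: 0.549
```

Run:
```python
from h import *
st()
plan([.5,-.38,.31],down(40)); 
im,c=snap('wrist','w8.png')
```

```text
10.1 [ 0.4993 -0.1965  0.3064] [[-0.756, 0.654, -0.008], [0.654, 0.756, -0.001], [0.006, -0.006, -1.0]] F [ 0.74 -1.5  -1.96] gap 47.8 q [-0.78  0.1   1.17  1.64 -0.09  1.47  1.26]
shift cm [  0.07 -18.35   0.36] rot deg [ 0.   -0.48 -9.13] 9.1 rows>= 5.0
```

View pics/w8.png

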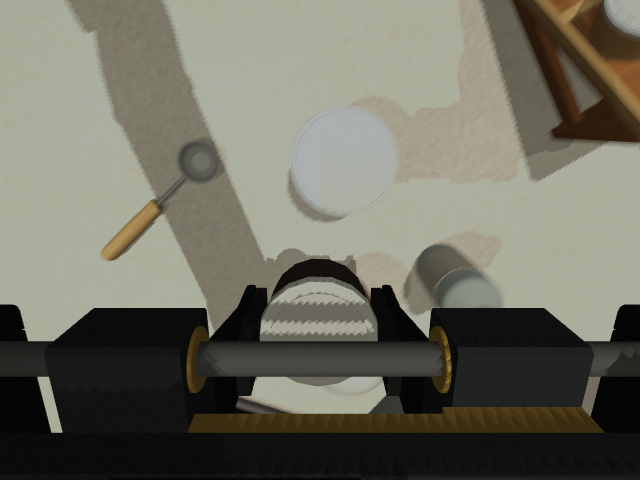

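Run:
```python
from h import *
plan([.46,-.01,.16],down(60))
```

```text
shift cm [ -3.79  19.31 -14.64] rot deg [ 0.26 -0.43 11.33] 11.3 rows>= 6.0
```

Request:
drive_tool:
  deltas:
    - [[45,-0.5,2.5,-0.2,0,0,1.4],[45,-0.5,3.4,-0.5,0,0,1.4],[45,-0.5,3.4,-1.5,0,0,1.4],[45,-0.5,3.4,-2.3,0,0,1.4],[45,-0.5,3.0,-2.7,0,0,1.4],[45,-0.5,2.0,-2.7,0.1,-0.1,1.4],[45,-0.4,1.2,-2.7,0.1,-0.1,1.4],[45,-0.4,0.4,-2.0,0.1,-0.2,1.4]]

```text
time: 10.82
ee_pos: [0.4572, -0.0158, 0.1537]
tcp_rot: [0.269, 0.963, -0.005, 0.005]
ft_force: [-0.3, -1.0, -0.8]
finger_gap: 0.548
```

Run:
```python
from h import *
st()
plan([.46,-.01,.014],down(60))
im,c=snap('scene','s9.png')
```

```text
10.82 [ 0.4572 -0.0158  0.1537] [[-0.855, 0.518, 0.008], [0.518, 0.855, -0.013], [-0.013, -0.008, -1.0]] F [-0.34 -0.99 -0.76] gap 47.7 q [-1.03 -0.09  0.93  2.05  0.09  1.14  0.89]
shift cm [  0.28   0.58 -13.97] rot deg [0.76 0.44 1.19] 1.5 rows>= 4.0
```

View pics/s9.png

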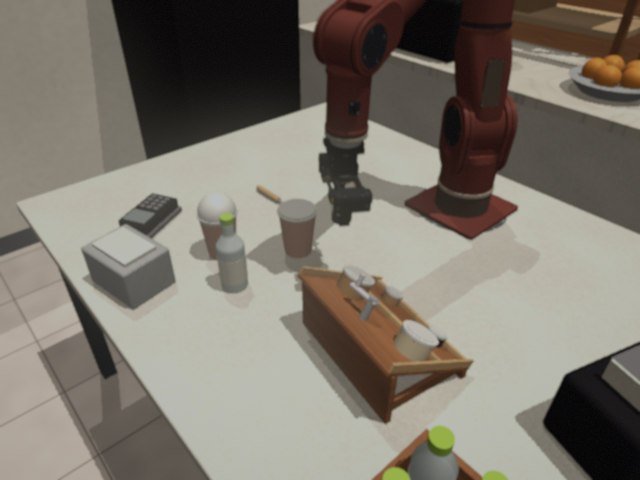

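Request:
drive_tool:
  deltas:
    - [[45,0.1,0.2,-2.0,0.3,0.2,0.5],[45,0.1,0.2,-2.6,0.3,0.2,0.5],[45,0.1,0.2,-2.6,0.2,0.1,0.2],[45,0,0,-2.6,0,0,0],[45,0,0,-1.6,0,0,0],[45,0,0,-0.8,0,0,0],[45,0,0,-0.3,0,0,0],[45,0,0,0,0,0,0]]

```text
time: 11.53
ee_pos: [0.4587, -0.0158, 0.0202]
tcp_rot: [0.261, 0.965, -0.005, -0.002]
ft_force: [-0.0, 1.4, 0.3]
finger_gap: 0.548
```

Run:
```python
from h import *
st()
plan([.46,-.01,.01],down(60))
```

```text
11.53 [ 0.4587 -0.0158  0.0202] [[-0.863, 0.504, -0.006], [0.504, 0.863, -0.009], [0.001, -0.011, -1.0]] F [-0.    1.4   0.28] gap 47.7 q [-0.92  0.25  0.95  2.16 -0.26  0.86  1.23]
shift cm [ 0.13  0.58 -1.02] rot deg [ 0.51 -0.35  0.29] 0.7 rows>= 1.0
```

Level the tool and lower in small steps, watching for contact.

Request:
drive_tool:
  deltas:
    - [[45,0,0.1,-0.4,0.5,-0.35,0],[45,0,0,-0.3,0,0,0],[45,0,0,-0.1,0,0,0]]

```text
time: 11.78
ee_pos: [0.4601, -0.015, 0.0132]
tcp_rot: [0.262, 0.965, 0.001, 0.001]
ft_force: [-0.4, 1.8, -0.8]
finger_gap: 0.546
```

Request:
drive_tool:
  deltas:
    - [[45,0,0,-0.15,0,0,0],[45,0,0,0,0,0,0]]

```text
time: 11.95
ee_pos: [0.4605, -0.0147, 0.0123]
tcp_rot: [0.262, 0.965, 0.002, 0.001]
ft_force: [-0.4, 0.5, -0.8]
finger_gap: 0.55
```

Request:
drive_tool:
  deltas:
    - [[45,0,0,-0.15,0,0,0],[45,0,0,0,0,0,0]]

```text
time: 12.12
ee_pos: [0.4609, -0.0145, 0.0111]
tcp_rot: [0.262, 0.965, 0.002, 0.002]
ft_force: [-1.0, 0.7, -0.9]
finger_gap: 0.547
```

Request:
drive_tool:
  deltas:
    - [[45,0,0,-0.2,0,0,0],[45,0,0,0,0,0,0]]

```text
time: 12.28
ee_pos: [0.4611, -0.0143, 0.0092]
tcp_rot: [0.262, 0.965, 0.002, 0.002]
ft_force: [-0.9, 0.6, -0.1]
finger_gap: 0.549
```

Request:
drive_tool:
  deltas:
    - [[45,0,0,-0.2,0,0,0],[45,0,0,0,0,0,0]]

```text
time: 12.45
ee_pos: [0.4612, -0.0141, 0.0071]
tcp_rot: [0.262, 0.965, 0.002, 0.002]
ft_force: [-1.4, 1.8, -0.5]
finger_gap: 0.543
```

Request:
drive_tool:
  deltas:
    - [[45,0,0,-0.15,0,0,0],[45,0,0,0,0,0,0]]

```text
time: 12.62
ee_pos: [0.4612, -0.0142, 0.0053]
tcp_rot: [0.262, 0.965, 0.002, 0.002]
ft_force: [0.3, 0.3, -1.5]
finger_gap: 0.546
```

Run:
```python
from h import *
st();plan([.461,-.014,.008],down(60))
im,c=snap('wrist','w10.png')
```

```text
12.62 [ 0.4612 -0.0142  0.0053] [[-0.863, 0.505, 0.005], [0.505, 0.863, 0.003], [-0.003, 0.006, -1.0]] F [ 0.27  0.29 -1.52] gap 47.5 q [-0.89  0.28  0.92  2.17 -0.31  0.82  1.27]
shift cm [-0.02  0.02  0.27] rot deg [-0.2   0.3   0.33] 0.5 rows>= 1.0
```

View pics/w10.png

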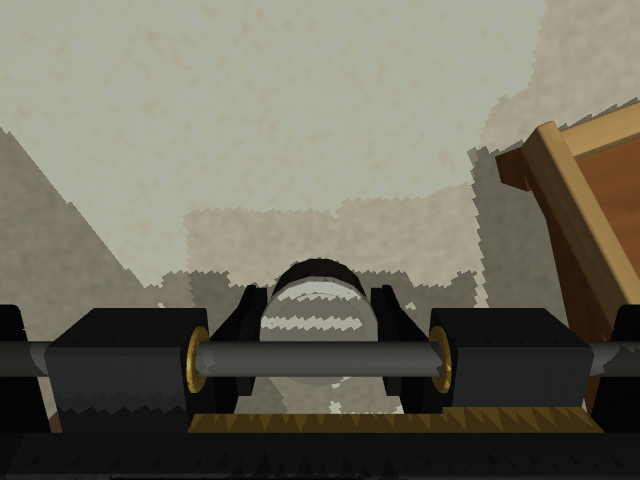

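Request:
drive_tool:
  deltas:
    - [[45,0,0,-0.1,-0.2,0.3,0],[45,0,0,0,0,0,0]]

```text
time: 12.83
ee_pos: [0.4613, -0.0144, 0.0043]
tcp_rot: [0.262, 0.965, -0.0, -0.0]
ft_force: [-0.7, 0.3, -3.1]
finger_gap: 0.55
```

Request:
drive_tool:
  deltas:
    - [[45,0,0,-0.12,0,0,0],[45,0,0,0,0,0,0]]

```text
time: 13.0
ee_pos: [0.4616, -0.0147, 0.0035]
tcp_rot: [0.262, 0.965, -0.0, -0.0]
ft_force: [-1.4, -0.0, -0.9]
finger_gap: 0.551
```

Request:
drive_tool:
  deltas:
    - [[45,0,0,-0.1,0,0,0],[45,0,0,0,0,0,0]]

```text
time: 13.17
ee_pos: [0.4619, -0.0148, 0.0031]
tcp_rot: [0.262, 0.965, -0.0, -0.0]
ft_force: [-1.3, 1.1, 0.1]
finger_gap: 0.547
```

Run:
```python
from h import *
st();
im,c=snap('scene','s11.png')
cv2.imwrite('pics/s11c.png',cv2.resize(im[140:260,280:430,::-1],None,fx=5,fy=5,interpolation=cv2.INTER_CUBIC))
```

```text
13.17 [ 0.4619 -0.0148  0.0031] [[-0.863, 0.506, -0.0], [0.506, 0.863, -0.0], [0.0, -0.0, -1.0]] F [-1.31  1.06  0.09] gap 47.6 q [-0.88  0.29  0.92  2.17 -0.32  0.82  1.28]
```

View pics/s11c.png

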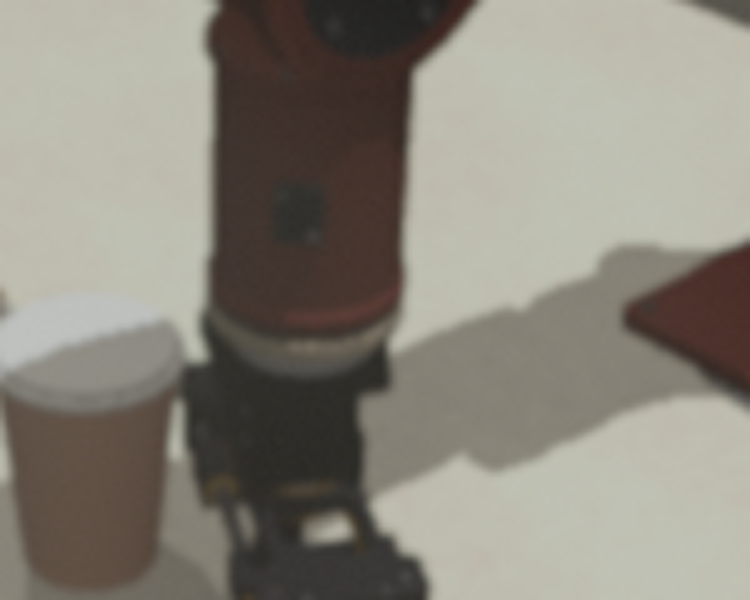

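Request:
drive_tool:
  deltas:
    - [[45,0,0,-0.15,0,0,0],[45,0,0,0,0,0,0]]

```text
time: 13.38
ee_pos: [0.4624, -0.0149, 0.0021]
tcp_rot: [0.262, 0.965, 0.0, -0.0]
ft_force: [-0.6, 1.5, -0.8]
finger_gap: 0.547
```

Request:
drive_tool:
  deltas:
    - [[60,0,0,0,0,0,0],[66,0,0,0,0,0,0],[72,0,0,0,0,0,0],[72,0,0,0,0,0,0]]

```text
time: 13.72
ee_pos: [0.4624, -0.0147, 0.0019]
tcp_rot: [0.262, 0.965, 0.0, -0.0]
ft_force: [-0.8, 0.2, -0.6]
finger_gap: 0.694
```

Run:
```python
from h import *
st();
im,c=snap('wrist','w12.png')
cv2.imwrite('pics/w12c.png',cv2.resize(im[240:400,220:420,::-1],None,fx=3.7,fy=3.7,interpolation=cv2.INTER_CUBIC))
```

```text
13.72 [ 0.4624 -0.0147  0.0019] [[-0.863, 0.505, 0.0], [0.505, 0.863, 0.0], [0.0, 0.0, -1.0]] F [-0.79  0.15 -0.57] gap 60.4 q [-0.88  0.3   0.91  2.17 -0.32  0.82  1.28]
```

View pics/w12c.png

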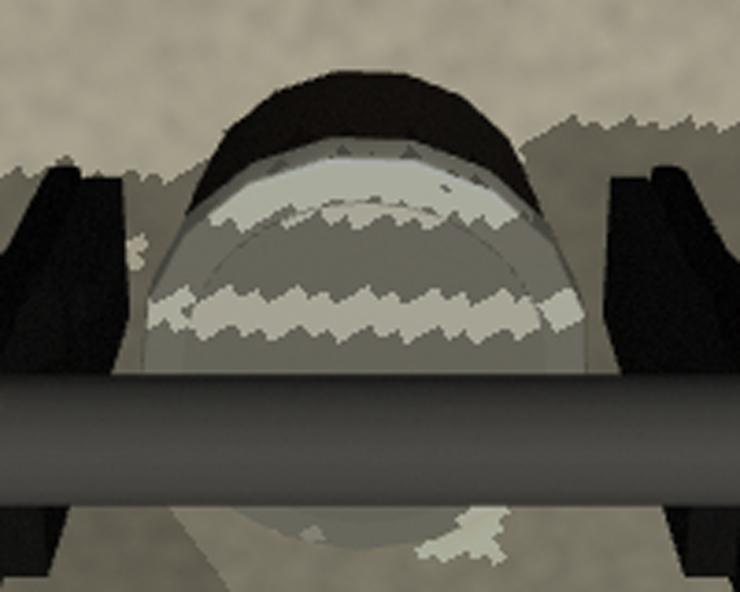

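Request:
drive_tool:
  deltas:
    - [[72,0,0,0.5,0,0,-5],[72,0,0,0,0,0,-6.5],[72,0,0,0,0,0,-6.5],[72,0,0,0,0,0,-6.5],[72,0,0,0,0,0,-6.5],[72,0,0,0,0,0,-6.5],[72,0,0,0,0,0,-6.5]]

```text
time: 14.35
ee_pos: [0.4639, -0.0155, 0.0078]
tcp_rot: [0.616, 0.788, 0.001, 0.002]
ft_force: [0.7, 0.1, -0.6]
finger_gap: 0.722
```

Run:
```python
from h import *
st();plan([.4624,-.0147,.006],down(-30))
```

```text
14.35 [ 0.4639 -0.0155  0.0078] [[-0.24, 0.971, 0.004], [0.971, 0.24, -0.001], [-0.002, 0.003, -1.0]] F [ 0.66  0.1  -0.56] gap 62.8 q [-1.03  0.36  1.11  2.17 -0.44  0.85  0.59]
shift cm [-0.15  0.08 -0.18] rot deg [  0.14   0.18 -43.91] 43.9 rows>= 7.0
```

Request:
drive_tool:
  deltas:
    - [[72,-0.1,0.05,0,0,0,-6.3],[72,-0.1,0.03,0,0,0,-6.3],[72,-0.03,0.02,0,0,0,-6.3],[72,0,0,0,0,0,-6.3],[72,0,0,0,0,0,-6.3],[72,0,0,0,0,0,-6.3],[72,0,0,0,0,0,-6.1]]

```text
time: 14.93
ee_pos: [0.4635, -0.0147, 0.0087]
tcp_rot: [0.875, 0.484, 0.001, 0.004]
ft_force: [-0.9, 0.0, 0.1]
finger_gap: 0.717
```

Run:
```python
from h import *
st();plan([.4624,-.0147,.006],down(-30))
im,c=snap('wrist','w13.png')
cv2.imwrite('pics/w13c.png',cv2.resize(im[240:400,220:420,::-1],None,fx=3.7,fy=3.7,interpolation=cv2.INTER_CUBIC))
```

```text
14.93 [ 0.4635 -0.0147  0.0087] [[0.532, 0.846, 0.006], [0.846, -0.532, -0.006], [-0.002, 0.008, -1.0]] F [-0.85  0.05  0.11] gap 62.3 q [-1.15  0.5   1.3   2.17 -0.62  0.91 -0.05]
shift cm [-0.11  0.   -0.27] rot deg [0.36 0.33 2.17] 2.2 rows>= 1.0
```

View pics/w13c.png

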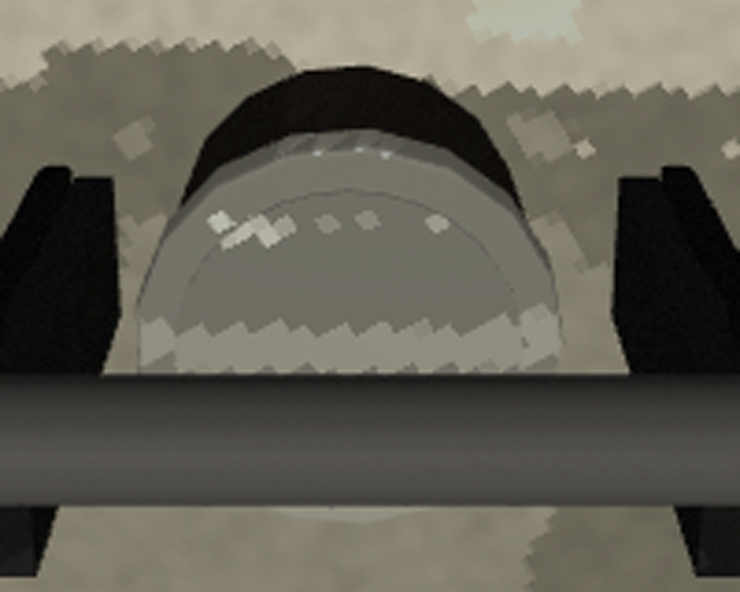

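Request:
drive_tool:
  deltas:
    - [[72,-0.05,0,-0.25,0.3,0.3,1.5],[62,0,0,0,0,0,0],[50,0,0,0,0,0,0],[48,0,0,0,0,0,0],[48,0,0,0,0,0,0],[48,0,0,0,0,0,0]]
  force: 5

```text
time: 15.48
ee_pos: [0.4632, -0.015, 0.0057]
tcp_rot: [0.867, 0.499, -0.0, 0.001]
ft_force: [0.5, 0.1, -0.1]
finger_gap: 0.55
```

Run:
```python
from h import *
st();plan([.4624,-.0147,.006],down(-30))
im,c=snap('wrist','w14.png')
cv2.imwrite('pics/w14c.png',cv2.resize(im[240:400,220:420,::-1],None,fx=3.7,fy=3.7,interpolation=cv2.INTER_CUBIC))
```

```text
15.48 [ 0.4632 -0.015   0.0057] [[0.503, 0.864, 0.0], [0.864, -0.503, -0.002], [-0.001, 0.001, -1.0]] F [ 0.47  0.11 -0.13] gap 47.8 q [-1.13  0.5   1.27  2.17 -0.62  0.91 -0.02]
shift cm [-0.08  0.03  0.03] rot deg [0.1  0.01 0.18] 0.2 rows>= 1.0
```

View pics/w14c.png

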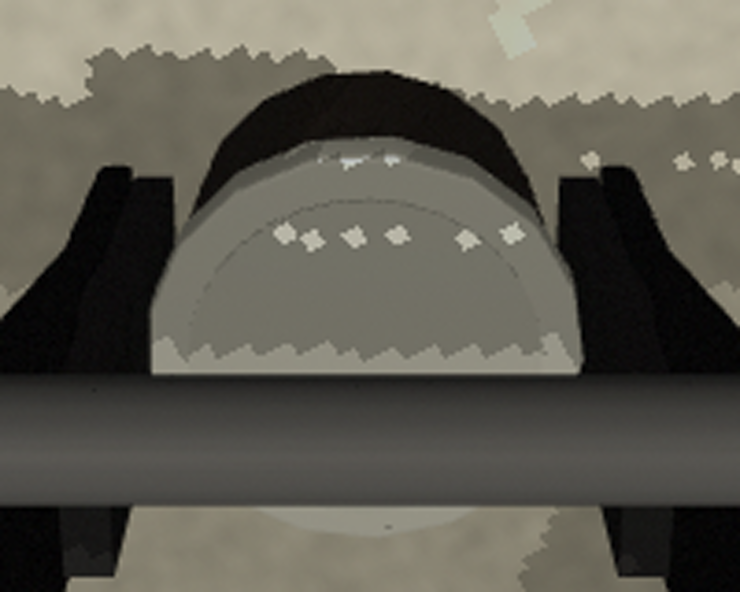

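Run:
```python
from h import *
c=robot.get_calibration('wrist'); T=np.array(c['T_tool_cam']); cm=(c,T[:3,:3],T[:3,3])
for h in (.10,.13):
  for x in (.04,.06,.08,.10): print(h,x,proj(cm,[x,0,h]), [proj(cm,[x+dx,dy,h]).round(0) for dx,dy in((.048,0),(-.048,0),(0,.048))])
Rt=down(80); D=-Rt[:,0]*.07; D[2]=.12; print(D); plan(np.array([.4632,-.015,.032])+D,Rt)
```

```text
0.1 0.04 [316.58480525 183.9699085 ] [array([316., 110.]), array([317., 251.]), array([387., 184.])]
0.1 0.06 [316.51476305 154.0418033 ] [array([316.,  76.]), array([317., 224.]), array([388., 154.])]
0.1 0.08 [316.44137898 122.68575831] [array([316.,  41.]), array([317., 196.]), array([390., 123.])]
0.1 0.1 [316.36440801  89.79708044] [array([316.,   4.]), array([317., 166.]), array([392.,  90.])]
0.13 0.04 [316.78230197 177.7365259 ] [array([317., 111.]), array([317., 238.]), array([380., 178.])]
0.13 0.06 [316.72341295 150.67391105] [array([317.,  81.]), array([317., 214.]), array([381., 151.])]
0.13 0.08 [316.6620015  122.45211197] [array([317.,  50.]), array([317., 188.]), array([383., 122.])]
0.13 0.1 [316.59790203  92.99502098] [array([316.,  17.]), array([317., 162.]), array([384.,  93.])]
[ 0.06893654 -0.01215537  0.12      ]
shift cm [ 6.89 -1.21 14.63] rot deg [6.0000e-02 1.0000e-01 1.1019e+02] 110.2 rows>= 16.0
```

Request:
drive_tool:
  deltas:
    - [[60,0,0,0,0,0,0],[70,0,0,0,0,0,0],[76,0,0,0.3,0,0,0],[76,0,0,1.0,0,0,0],[76,0,0,2.0,0,0,3],[76,0,0,3.0,0,0,6.9],[76,0.4,0,3.0,0,0,6.9],[76,0.5,-0.1,3.0,0,0,6.9]]

```text
time: 16.2
ee_pos: [0.4675, -0.0196, 0.1268]
tcp_rot: [0.744, 0.668, -0.008, 0.004]
ft_force: [-0.3, 2.3, 1.4]
finger_gap: 0.762
```

Request:
drive_tool:
  deltas:
    - [[76,0.6,-0.1,1.2,0,0,6.9],[76,0.6,-0.1,0.7,0,0,6.9],[76,0.6,-0.1,0.1,0,0,6.9],[76,0.6,-0.1,0,0,0,6.9],[76,0.6,-0.1,0,0,0,6.9],[76,0.5,-0.1,0,0,0,6.9],[76,0.4,-0.1,0,0,0,6.9],[76,0.3,-0.1,0,0,0,6.9]]

```text
time: 16.87
ee_pos: [0.516, -0.027, 0.156]
tcp_rot: [0.334, 0.943, 0.005, 0.002]
ft_force: [0.5, 0.3, -0.0]
finger_gap: 0.762
```

```bash
cat >> h.py <<'E'
PC=np.array([.4632,-.015,.032])
def view(P,deg,x=.05,h=.12):
    Rt=down(deg); return P-Rt[:,0]*x+[0,0,h],Rt
E
python3 - <<'E'
from h import *
st(); plan(*view(PC,80))
E
```

```text
16.87 [ 0.516 -0.027  0.156] [[-0.777, 0.629, 0.007], [0.629, 0.777, 0.008], [-0.001, 0.011, -1.0]] F [ 0.48  0.29 -0.02] gap 66.3 q [-1.07  0.18  1.15  1.92 -0.19  1.15  1.05]
shift cm [-0.36  0.33 -0.4 ] rot deg [-0.56  0.3  28.98] 29.0 rows>= 5.0
```

Request:
drive_tool:
  deltas:
    - [[76,-0.1,0.1,-0.1,-0.1,0.1,6.0],[76,-0.1,0.1,-0.1,-0.1,0.1,6.0],[76,-0.1,0.1,-0.1,-0.1,0,6.0],[76,-0.05,0,-0.05,-0.1,0,6.0],[76,0,0,0,-0.1,0,5.0],[76,0,0,0,0,0,0]]

```text
time: 17.37
ee_pos: [0.5126, -0.0266, 0.1532]
tcp_rot: [0.072, 0.997, -0.001, 0.001]
ft_force: [0.7, -0.2, -0.1]
finger_gap: 0.761
```

Run:
```python
from h import *
st(); plan(*view(PC,80))
im,c=snap('wrist','w15.png'); print(proj(c,PC))
```

```text
17.37 [ 0.5126 -0.0266  0.1532] [[-0.99, 0.144, 0.002], [0.144, 0.99, -0.002], [-0.002, -0.001, -1.0]] F [ 0.73 -0.24 -0.1 ] gap 66.2 q [-1.    0.15  1.06  1.92 -0.14  1.15  1.54]
shift cm [-0.02  0.29 -0.12] rot deg [ 0.09  0.11 -1.7 ] 1.7 rows>= 1.0
[327.10409167 165.35504009]
```

View pics/w15.png

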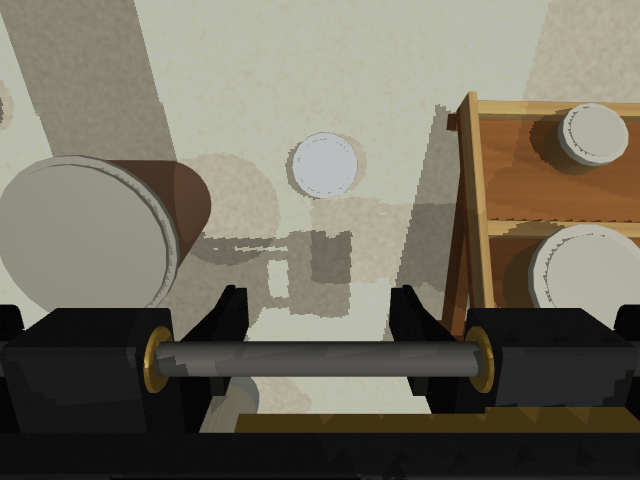

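Run:
```python
from h import *
im=cv2.imread('pics/w15.png'); c=cam('wrist')
roi=im[115:215,275:375]; hsv=cv2.cvtColor(roi,cv2.COLOR_BGR2HSV)
print(roi[50,50],roi[20,80],hsv[50,50],hsv[20,80])
m=((roi[:,:,0].astype(int)-roi[:,:,2])>-2).astype(np.uint8)*255   # bluish-white
cs,_=cv2.findContours(m,cv2.RETR_EXTERNAL,cv2.CHAIN_APPROX_NONE); k=max(cs,key=cv2.contourArea)
e=cv2.fitEllipse(k); print(cv2.contourArea(k),e,e[0][0]+275,e[0][1]+115)
cv2.drawContours(roi,[k],-1,(0,0,255),1); cv2.imwrite('pics/w15c.png',cv2.resize(roi,None,fx=5,fy=5,interpolation=cv2.INTER_NEAREST))
# predicted
Q=[proj(c,PC+np.array([.024*np.cos(t),.024*np.sin(t),0])) for t in np.linspace(0,6.28,60)]
print(cv2.fitEllipse(np.array(Q,np.float32)))
```

```text
[190 189 185] [166 187 185] [ 96   7 190] [ 33  29 187]
3171.5 ((49.418907165527344, 50.109806060791016), (63.25782012939453, 63.881561279296875), 5.846351146697998) 324.41890716552734 165.10980606079102
((326.7993469238281, 164.4325714111328), (66.01130676269531, 66.99720764160156), 12.415990829467773)
```

View pics/w15c.png

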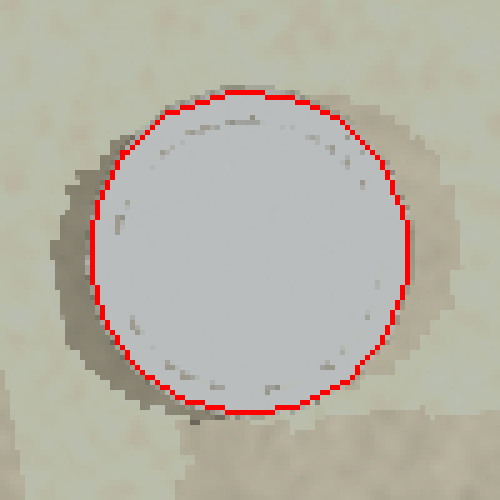

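Run:
```python
from h import *
plan([.4632,-.015,.05],down(80)); plan([.4632,-.015,.006],down(80))
```

```text
shift cm [ -4.94   1.17 -10.32] rot deg [ 0.08  0.11 -1.4 ] 1.4 rows>= 3.0
shift cm [ -4.94   1.17 -14.72] rot deg [ 0.08  0.11 -1.4 ] 1.4 rows>= 4.0
```

Request:
drive_tool:
  deltas:
    - [[72,-0.6,0.15,0,0,0,-7],[72,-0.6,0.15,0,0,0,-7],[72,-0.6,0.15,0,0,0,-7],[72,-0.6,0.15,-0.6,0,0,-7],[72,-0.6,0.15,-1.0,0,0,-7],[72,-0.5,0.15,-1.0,0,0,-7],[72,-0.5,0.1,-1.0,0,0,-7]]

```text
time: 18.0
ee_pos: [0.4732, -0.0179, 0.1182]
tcp_rot: [0.493, 0.87, -0.0, 0.002]
ft_force: [-0.4, 0.5, -0.6]
finger_gap: 0.721
```

Run:
```python
from h import *
st();plan([.4632,-.015,.06],down(10))
```

```text
18.0 [ 0.4732 -0.0179  0.1182] [[-0.514, 0.858, 0.003], [0.858, 0.514, -0.002], [-0.003, 0.002, -1.0]] F [-0.37  0.47 -0.61] gap 62.7 q [-1.16  0.06  1.16  2.05 -0.07  1.06  0.57]
shift cm [-1.    0.29 -5.82] rot deg [  0.16   0.15 -20.96] 21.0 rows>= 3.0
```

Request:
drive_tool:
  deltas:
    - [[72,-0.3,0.1,-1,0,0,-6],[72,-0.3,0.1,-1,0,0,-6],[72,-0.2,0.05,-1,0.1,0.1,-6],[72,-0.1,0,-1.4,0,0,-3],[72,0,0,-1,0,0,0],[72,0,0,0,0,0,0]]

```text
time: 18.5
ee_pos: [0.462, -0.0148, 0.0612]
tcp_rot: [0.663, 0.749, 0.001, -0.0]
ft_force: [0.1, 0.3, 0.7]
finger_gap: 0.717
```

Run:
```python
from h import *
st();plan([.4632,-.015,.006],down(10))
im,c=snap('wrist','w16.png')
```

```text
18.5 [ 0.462  -0.0148  0.0612] [[-0.122, 0.993, 0.0], [0.993, 0.122, 0.001], [0.001, 0.0, -1.0]] F [0.06 0.32 0.7 ] gap 62.4 q [-1.12  0.2   1.17  2.13 -0.23  0.94  0.3 ]
shift cm [ 0.12 -0.02 -5.52] rot deg [-0.07  0.01  3.  ] 3.0 rows>= 2.0
```

View pics/w16.png

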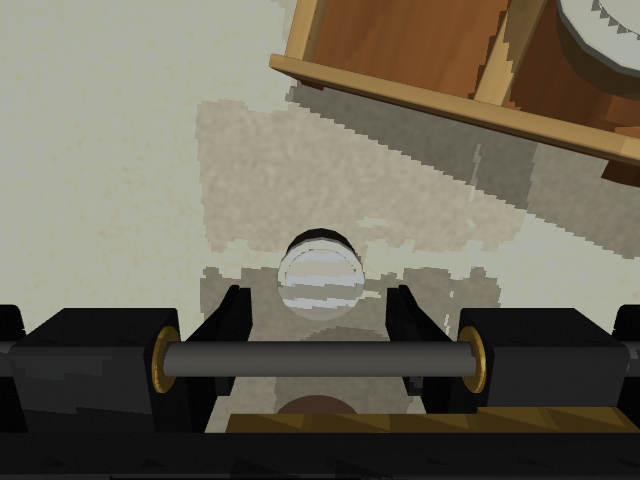

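Request:
drive_tool:
  deltas:
    - [[72,0.1,-0.02,-1.2,0,0,1],[72,0,0,-1.5,0,0,0],[72,0,0,-1.4,0,0,0],[72,0,0,-0.9,0,0,0],[72,0,0,-0.4,0,0,0],[72,0,0,0,0,0,0]]

```text
time: 19.05
ee_pos: [0.4672, -0.0152, 0.0107]
tcp_rot: [0.659, 0.752, 0.003, 0.002]
ft_force: [-0.5, -0.8, 0.3]
finger_gap: 0.72
```

Run:
```python
from h import *
st();plan([.4632,-.015,.007],down(10))
```

```text
19.05 [ 0.4672 -0.0152  0.0107] [[-0.132, 0.991, 0.007], [0.991, 0.132, 0.002], [0.001, 0.007, -1.0]] F [-0.54 -0.79  0.26] gap 62.6 q [-0.98  0.33  1.05  2.16 -0.39  0.84  0.44]
shift cm [-0.4   0.02 -0.37] rot deg [-0.14  0.37  2.39] 2.4 rows>= 1.0
```

Request:
drive_tool:
  deltas:
    - [[72,-0.4,0.02,-0.35,-0.1,0.4,0],[72,0,0,0,0,0,0],[72,0,0,0,0,0,0]]

```text
time: 19.3
ee_pos: [0.4641, -0.0149, 0.0089]
tcp_rot: [0.659, 0.752, 0.001, 0.0]
ft_force: [0.5, 0.5, -0.4]
finger_gap: 0.718
```

Run:
```python
from h import *
st();plan([.4632,-.015,.007],down(10))
```

```text
19.3 [ 0.4641 -0.0149  0.0089] [[-0.131, 0.991, 0.001], [0.991, 0.131, 0.001], [0.001, 0.001, -1.0]] F [ 0.54  0.48 -0.43] gap 62.5 q [-0.99  0.33  1.05  2.16 -0.39  0.85  0.44]
shift cm [-0.09 -0.01 -0.19] rot deg [-0.07  0.06  2.46] 2.5 rows>= 1.0
```

Request:
drive_tool:
  deltas:
    - [[72,-0.1,-0.01,-0.25,-0.05,0.05,0],[72,0,0,0,0,0,0],[60,0,0,0,0,0,0],[48,0,0,0,0,0,0],[45,0,0,0,0,0,0],[45,0,0,0,0,0,0],[45,0,0,0,0,0,0]]
  force: 12

```text
time: 19.88
ee_pos: [0.4639, -0.0143, 0.0075]
tcp_rot: [0.659, 0.752, 0.001, 0.0]
ft_force: [-1.0, -0.3, 0.2]
finger_gap: 0.546
```

Run:
```python
from h import *
st();plan([.4632,-.015,.007],down(10))
```

```text
19.88 [ 0.4639 -0.0143  0.0075] [[-0.131, 0.991, 0.002], [0.991, 0.131, 0.002], [0.001, 0.002, -1.0]] F [-1.03 -0.28  0.21] gap 47.5 q [-0.98  0.33  1.05  2.17 -0.39  0.84  0.44]
shift cm [-0.07 -0.07 -0.05] rot deg [-0.1   0.13  2.45] 2.5 rows>= 1.0
```

Request:
drive_tool:
  deltas:
    - [[45,0,0,0.5,0,0,0],[45,0,0,1.5,0,0,0],[45,0,0,3,0,0,0],[45,0,0,3.5,0,0,0],[45,0,0,3.5,0,0,4],[45,0,0,3.5,0,0,6],[45,0.8,-0.8,3.5,0,0,6],[45,1.2,-1.2,3.5,0,0,6]]

```text
time: 20.55
ee_pos: [0.4763, -0.0375, 0.224]
tcp_rot: [0.511, 0.859, -0.007, -0.003]
ft_force: [0.6, 0.5, -0.2]
finger_gap: 0.547
```

Request:
drive_tool:
  deltas:
    - [[45,1.8,-2,2.5,0,0,6],[45,1.8,-2.2,1.0,0,0,6],[45,1.8,-2.2,0,0,0,6],[45,1.8,-2.2,0,0,0,6],[45,1.8,-2.2,0,0,0,6],[45,1.8,-2.2,0,0,0,6],[45,1.8,-2.2,0,0,0,6]]

```text
time: 21.13
ee_pos: [0.5319, -0.1653, 0.2873]
tcp_rot: [0.157, 0.986, -0.006, 0.046]
ft_force: [0.4, 0.4, -1.6]
finger_gap: 0.548
```

```bash
cat >> h.py <<'E'
DC=np.array([.627,-.264,.121])
E
python3 - <<'E'
from h import *
st();plan(*view(DC,80))
E
```

```text
21.13 [ 0.5319 -0.1653  0.2873] [[-0.946, 0.311, 0.088], [0.31, 0.95, -0.027], [-0.092, 0.002, -0.996]] F [ 0.42  0.37 -1.56] gap 47.7 q [-1.44 -0.38  1.38  1.72  0.41  1.42  1.16]
shift cm [ 14.44 -10.74  -4.63] rot deg [1.19 5.17 8.13] 9.7 rows>= 5.0
```

Request:
drive_tool:
  deltas:
    - [[45,2,0,0,0.2,1.5,0],[45,2,0,0,0.2,1.5,0],[45,2,0,0,0.2,1.5,0]]

```text
time: 21.38
ee_pos: [0.5315, -0.1527, 0.3005]
tcp_rot: [0.158, 0.987, -0.011, 0.036]
ft_force: [-0.6, -0.1, -0.2]
finger_gap: 0.548
```

Run:
```python
from h import *
st();plan(*view(DC,80))
```

```text
21.38 [ 0.5315 -0.1527  0.3005] [[-0.948, 0.312, 0.068], [0.31, 0.95, -0.034], [-0.075, -0.011, -0.997]] F [-0.58 -0.1  -0.17] gap 47.6 q [-1.48 -0.38  1.38  1.69  0.42  1.47  1.13]
shift cm [ 14.47 -12.    -5.95] rot deg [1.67 4.01 8.15] 9.2 rows>= 5.0
```

Request:
drive_tool:
  deltas:
    - [[45,0,0,-2,0,0,0],[45,0,0,-2,0,0,0]]

```text
time: 21.55
ee_pos: [0.5279, -0.1482, 0.2648]
tcp_rot: [0.159, 0.986, -0.011, 0.041]
ft_force: [0.1, -0.5, -1.4]
finger_gap: 0.549
```

Run:
```python
from h import *
st()
```

```text
21.55 [ 0.5279 -0.1482  0.2648] [[-0.946, 0.314, 0.077], [0.312, 0.949, -0.035], [-0.084, -0.009, -0.996]] F [ 0.12 -0.55 -1.4 ] gap 47.8 q [-1.46 -0.38  1.38  1.77  0.42  1.39  1.11]
```

```bash
cat > kin.py <<'E'
import numpy as np
from scipy.optimize import least_squares
from scipy.spatial.transform import Rotation as R
AX=np.array([[0,0,-1],[0,1,0],[0,0,-1],[0,1,0],[0,0,-1],[0,1,0],[0,0,-1.]])
M=np.array([[0,-1,0],[1,0,0],[0,0,1.]])
def fk(q,p,upto=7):
    # p: points on axes 2..7 (3 each, dir comp irrelevant) , tcp(3)
    P=np.vstack([[0,0,0],p[:18].reshape(6,3)]); t=p[18:21]
    Rm=np.eye(3);o=np.zeros(3); w=[];c=[]
    for i in range(7):
        w.append(Rm@AX[i]); c.append(Rm@P[i]+o)
        Ri=R.from_rotvec(AX[i]*q[i]).as_matrix()
        o=o+Rm@(P[i]-Ri@P[i]); Rm=Rm@Ri
    return Rm@t+o,Rm@M,np.array(w),np.array(c)
def jac(q,p):
    x,Rm,w,c=fk(q,p); return np.vstack([np.cross(w,x-c).T,w.T])
E
cat > fit.py <<'E'
from kin import *
D=[ # q, pos, tool x,y,z matrix rows
([-1.428,.3337,.0399,1.466,-.0134,1.3433,-.0585],[.1556,.6307,.2219]),
([-1.17,-.3,.26,2.16,.64,1.08,.25],[.4543,.2059,.2434]),
([-1.23,-.14,.53,2.16,.63,.84,1.25],[.5254,.1871,.1758]),
([-1.22,-.01,.56,2.17,.61,.7,1.19],[.5464,.1999,.1334]),
([-1.19,-.16,.56,2.11,.6,.87,1.32],[.5504,.1573,.2065]),
([-1.16,-.1,.4,2.15,.63,.84,.25],[.5173,.2113,.1745]),
([-1.13,.01,.45,2.17,.62,.69,.32],[.5411,.208,.126]),
([-1.11,.11,.48,2.17,.61,.57,.31],[.5623,.206,.0868]),
([-1.18,-.15,.39,2.16,.62,.9,.28],[.4995,.212,.1891]),
([-1.01,-.06,.91,1.72,.03,1.48,.95],[.4945,-.0039,.307]),
([-.78,.1,1.17,1.64,-.09,1.47,1.26],[.4993,-.1965,.3064]),
([-1.03,-.09,.93,2.05,.09,1.14,.89],[.4572,-.0158,.1537]),
([-.92,.25,.95,2.16,-.26,.86,1.23],[.4587,-.0158,.0202]),
([-.88,.3,.91,2.17,-.32,.82,1.28],[.4624,-.0147,.0019]),
([-1.03,.36,1.11,2.17,-.44,.85,.59],[.4639,-.0155,.0078]),
([-1.15,.5,1.3,2.17,-.62,.91,-.05],[.4635,-.0147,.0087]),
([-1.07,.18,1.15,1.92,-.19,1.15,1.05],[.516,-.027,.156]),
([-1.,.15,1.06,1.92,-.14,1.15,1.54],[.5126,-.0266,.1532]),
([-1.16,.06,1.16,2.05,-.07,1.06,.57],[.4732,-.0179,.1182]),
([-1.12,.2,1.17,2.13,-.23,.94,.3],[.462,-.0148,.0612]),
([-.98,.33,1.05,2.17,-.39,.84,.44],[.4639,-.0143,.0075]),
([-1.44,-.38,1.38,1.72,.41,1.42,1.16],[.5319,-.1653,.2873]),
([-1.46,-.38,1.38,1.77,.42,1.39,1.11],[.5279,-.1482,.2648])]
p0=np.array([[0,0,.3],[0,0,0],[0,0,.7],[0,0,0],[0,0,1.1],[0,0,0]]).ravel(); p0=np.r_[p0,0,0,1.35]
def res(p): return np.concatenate([(fk(q,p)[0]-x)*200 for q,x in D]+[(p-p0)*.05])
s=least_squares(res,p0); p=s.x
print(p.reshape(7,3).round(3)); print([ (1000*np.linalg.norm(fk(q,p)[0]-x)).round(1) for q,x in D])
print(fk(D[-1][0],p)[1].round(3), fk(D[1][0],p)[1].round(3))
np.save('p.npy',p)
E
python3 fit.py
```

```text
[[ 2.000e-03  0.000e+00  2.390e-01]
 [ 1.000e-03 -1.900e-02 -0.000e+00]
 [ 3.000e-03  0.000e+00  7.200e-01]
 [-4.000e-03 -4.300e-02  0.000e+00]
 [ 0.000e+00  0.000e+00  1.224e+00]
 [ 2.000e-03 -4.400e-02  0.000e+00]
 [ 4.000e-03 -4.500e-02  1.583e+00]]
[np.float64(0.6), np.float64(3.7), np.float64(4.2), np.float64(2.3), np.float64(2.8), np.float64(2.6), np.float64(2.3), np.float64(1.6), np.float64(4.7), np.float64(2.9), np.float64(2.8), np.float64(2.2), np.float64(1.4), np.float64(3.9), np.float64(2.1), np.float64(3.3), np.float64(4.6), np.float64(3.7), np.float64(2.9), np.float64(2.6), np.float64(4.1), np.float64(1.5), np.float64(3.2)]
[[-0.948  0.31   0.071]
 [ 0.308  0.951 -0.034]
 [-0.078 -0.011 -0.997]] [[-0.843  0.156  0.515]
 [ 0.13   0.988 -0.087]
 [-0.523 -0.007 -0.852]]
```

```bash
cat > sim.py <<'E'
from kin import *
p=np.load('p.npy')
LO=np.array([-2.58,-.38,-1.3,.25,-1.5,.08,-2.65]);HI=np.array([2.58,2.09,1.39,2.4,4.64,2.09,2.65])
def step(q,rows,mode='pinv',lam=1e-4,g=0,q0=None):
    q=np.array(q,float)
    for r in rows:
        x,Rm,_,_=fk(q,p); xt=x+np.array(r[:3])/100; Rt=R.from_rotvec(np.radians(r[3:6])).as_matrix()@Rm
        for k in range(12):
            x,Rm,_,_=fk(q,p); e=np.r_[xt-x,(R.from_matrix(Rt@Rm.T)).as_rotvec()]
            J=jac(q,p); Ji=J.T@np.linalg.inv(J@J.T+lam*np.eye(6))
            dq=Ji@e
            if g and q0 is not None: dq+=(np.eye(7)-Ji@J)@(g*(q0-q))
            q=np.clip(q+dq,LO,HI)
    return q
E
python3 - <<'E'
from sim import *
np.set_printoptions(precision=2,suppress=True)
print(step([-1.01,-.06,.91,1.72,.03,1.48,.95],[[.05,-2.5,0,-.1,-.1,-1.7]]+[[.05,-3.1,0,-.1,-.1,-1.7]]*5),'obs -.78 .1 1.17 1.64 -.09 1.47 1.26')
A=[[0,0,.5,0,0,0],[0,0,1.5,0,0,0],[0,0,3,0,0,0],[0,0,3.5,0,0,0],[0,0,3.5,0,0,4],[0,0,3.5,0,0,6],[.8,-.8,3.5,0,0,6],[1.2,-1.2,3.5,0,0,6],[1.8,-2,2.5,0,0,6],[1.8,-2.2,1,0,0,6]]+[[1.8,-2.2,0,0,0,6]]*5
print(step([-.98,.33,1.05,2.17,-.39,.84,.44],A),'obs -1.44 -.38 1.38 1.72 .41 1.42 1.16')
print(step([-1.15,.5,1.3,2.17,-.62,.91,-.05],[[0,0,0,0,0,0]]))
for g in (.02,.1): 
  for q0 in ((LO+HI)/2,np.array([-1.428,0.333,0.04,1.465,-0.013,1.343,-0.059])):
    print(g,step([-1.01,-.06,.91,1.72,.03,1.48,.95],[[.05,-2.5,0,-.1,-.1,-1.7]]+[[.05,-3.1,0,-.1,-.1,-1.7]]*5,g=g,q0=q0),step([-.98,.33,1.05,2.17,-.39,.84,.44],A,g=g,q0=q0))
E
```

```text
[-0.8   0.07  1.15  1.66 -0.07  1.47  1.23] obs -.78 .1 1.17 1.64 -.09 1.47 1.26
[-1.85 -0.38  1.39  1.57  0.53  1.49  1.13] obs -1.44 -.38 1.38 1.72 .41 1.42 1.16
[-1.15  0.5   1.3   2.17 -0.62  0.91 -0.05]
0.02 [-0.08  0.05  0.37  1.64 -0.02  1.47  1.16] [ 0.3   0.28 -0.09  1.44  0.02  1.42  1.46]
0.02 [-0.61  0.06  0.93  1.65 -0.05  1.47  1.2 ] [-0.26  0.32  0.63  1.47 -0.19  1.42  1.63]
0.1 [ 0.2   0.06  0.07  1.63 -0.01  1.47  1.15] [ 0.49  0.3  -0.33  1.43  0.09  1.43  1.4 ]
0.1 [-0.51  0.05  0.82  1.65 -0.04  1.47  1.19] [-0.18  0.3   0.53  1.46 -0.15  1.42  1.6 ]
```

```bash
cat > srch.py <<'E'
from sim import *
import sys
from workcell import robot
q0=robot.sense()['joint_pos'].copy()
def down(deg):
    y=np.array([np.cos(deg),np.sin(deg),0]);z=np.array([0,0,-1.]);return np.c_[np.cross(y,z),y,z]
def go(q,wps,ret=False,ds=.04,da=.12):
    q=q.copy(); worst=9; tr=[];N=0
    for (x,y,z,yaw,tx,ty) in wps:
        P=np.array([x,y,z]); Rt=R.from_rotvec([tx,ty,0]).as_matrix()@down(yaw)
        x0,R0,_,_=fk(q,p); rv=R.from_matrix(Rt@R0.T).as_rotvec()
        n=int(max(np.ceil(np.linalg.norm(P-x0)/ds),np.ceil(np.linalg.norm(rv)/da),1)); N+=n
        for k in range(1,n+1):
            xt=x0+(P-x0)*k/n; Rr=R.from_rotvec(rv*k/n).as_matrix()@R0
            for _ in range(2):
                xx,RR,_,_=fk(q,p); e=np.r_[xt-xx,R.from_matrix(Rr@RR.T).as_rotvec()]
                J=jac(q,p); q=np.clip(q+J.T@np.linalg.solve(J@J.T+1e-5*np.eye(6),e),LO+.003,HI-.003)
        xx,RR,_,_=fk(q,p); tr.append((q.copy(),np.linalg.norm(xx-P)))
    return q,tr,N
if __name__=='__main__':
    rng=np.random.default_rng(int(sys.argv[1])); best=(-9,)
    F=(.677,-.272,.25,np.radians(80),0,0)
    import time;t=time.time()
    while time.time()-t<100:
        k=rng.integers(1,4)
        if len(best)>1 and rng.random()<.6:
            w=[tuple(np.array(a)+rng.normal(size=6)*[.03,.03,.02,.2,.08,.08]) for a in best[1]]
        else: w=[(rng.uniform(.42,.7),rng.uniform(-.3,.15),rng.uniform(.28,.42),np.radians(rng.uniform(-60,160)),rng.normal()*.2,rng.normal()*.2) for _ in range(k)]
        w=[(min(max(a[0],.42),.72),min(max(a[1],-.32),.2),min(max(a[2],.27),.45))+tuple(a[3:]) for a in w]
        ff=(F[0],F[1],F[2],np.radians(80),0,0)
        q,tr,N=go(q0,w+[ff])
        m=np.minimum(q-LO,HI-q); sc=min(m[1],m[2],m[3],m[5],m[6]*.7)-.003*N-3*tr[-1][1]-sum(1 for _,e in tr[1:] if e>.02)*.05
        if sc>best[0]: best=(sc,w,q,N,tr)
    np.set_printoptions(precision=3,suppress=True)
    print(best[0],best[3]); print(np.array(best[1])); print([(a.round(2),round(e,3)) for a,e in best[4]])
E
for i in 1 2 3 4; do OPENBLAS_NUM_THREADS=1 python3 srch.py $i > o$i & done; wait; cat o?
```

```text
0.6112531852220808 8
[[ 0.656 -0.243  0.346  1.15  -0.109  0.362]]
[(array([0.21, 0.52, 0.13, 0.99, 0.01, 1.77, 1.61]), np.float64(0.021)), (array([ 0.26,  0.48,  0.09,  1.21, -0.04,  1.45,  1.74]), np.float64(0.0))]
0.580550560812987 18
[[ 0.654 -0.294  0.319  1.151  0.197 -0.009]
 [ 0.49  -0.031  0.333  0.757  0.268  0.137]]
[(array([ 0.14, -0.38,  0.01,  1.94,  0.01,  1.51,  1.22]), np.float64(0.368)), (array([ 0.13,  0.1 ,  0.02,  1.56, -0.25,  1.66,  0.91]), np.float64(0.0)), (array([ 0.29,  0.48,  0.05,  1.2 , -0.02,  1.46,  1.73]), np.float64(0.0))]
0.5856326736799725 16
[[ 0.488  0.045  0.392  1.675  0.133 -0.159]]
[(array([-1.29, -0.38,  0.85,  1.71,  0.26,  1.51,  1.23]), np.float64(0.009)), (array([ 0.31,  0.48,  0.01,  1.2 , -0.01,  1.46,  1.72]), np.float64(0.0))]
0.5813045986919552 18
[[ 0.569 -0.196  0.404  0.348  0.243  0.4  ]]
[(array([ 0.14,  0.49,  0.25,  0.95, -0.19,  2.09,  0.8 ]), np.float64(0.016)), (array([ 0.26,  0.48,  0.09,  1.21, -0.04,  1.45,  1.74]), np.float64(0.0))]
```

```bash
cat > srch2.py <<'E'
from srch import *
def go2(q,wps,ds=.03,da=.1):
    q=q.copy(); N=0; worst=9; tr=[]
    for i,(x,y,z,yaw,tx,ty) in enumerate(wps):
        P=np.array([x,y,z]); Rt=R.from_rotvec([tx,ty,0]).as_matrix()@down(yaw)
        x0,R0,_,_=fk(q,p); rv=R.from_matrix(Rt@R0.T).as_rotvec()
        n=int(max(np.ceil(np.linalg.norm(P-x0)/ds),np.ceil(np.linalg.norm(rv)/da),1)); N+=n
        for k in range(1,n+1):
            xt=x0+(P-x0)*k/n; Rr=R.from_rotvec(rv*k/n).as_matrix()@R0
            xx,RR,_,_=fk(q,p); e=np.r_[xt-xx,R.from_matrix(Rr@RR.T).as_rotvec()]
            J=jac(q,p); q=q+J.T@np.linalg.solve(J@J.T+1e-6*np.eye(6),e)
            m=np.minimum(q-LO,HI-q).min(); worst=min(worst,m)
            if worst<-.02: return q,-9,N,tr
        tr.append(q.copy())
    return q,worst,N,tr
if __name__=='__main__':
    rng=np.random.default_rng(int(sys.argv[1])); best=(-99,)
    import time;t=time.time()
    print(q0)
    while time.time()-t<150:
        k=rng.integers(1,5)
        if len(best)>1 and rng.random()<.6:
            w=[tuple(np.array(a)+rng.normal(size=6)*[.03,.03,.02,.2,.08,.08]) for a in best[1]]
        else: w=[(rng.uniform(.42,.7),rng.uniform(-.3,.25),rng.uniform(.28,.42),np.radians(rng.uniform(-60,160)),rng.normal()*.2,rng.normal()*.2) for _ in range(k)]
        w=[(min(max(a[0],.42),.72),min(max(a[1],-.32),.25),min(max(a[2],.27),.45))+tuple(a[3:]) for a in w]
        fy=np.radians(80)
        q,wo,N,tr=go2(q0,w+[(.677,-.272,.25,fy,0,0)])
        if wo<-.02: sc=-5
        else:
            m=np.minimum(q-LO,HI-q); sc=min(m[1],m[2],m[3],m[5],m[6]*.7)-.002*N
        if sc>best[0]: best=(sc,w,q,N,tr,wo)
    np.set_printoptions(precision=3,suppress=True)
    print(best[0],best[3],best[5]); print(np.array(best[1])); print([a.round(2) for a in best[4]])
E
for i in 1 2 3 4; do OPENBLAS_NUM_THREADS=1 python3 srch2.py $i > o$i & done; wait; cat o?
```

```text
[-1.45950494 -0.38079016  1.3843857   1.76501417  0.42195233  1.38725793
  1.11189491]
0.5701954157010887 37 -0.0034654888018554875
[[ 0.42   0.217  0.426  0.387 -1.017 -0.608]
 [ 0.72  -0.016  0.27   0.932 -0.628  0.422]]
[array([-1.17,  0.17, -0.03,  1.73,  0.95,  2.  , -0.75]), array([-0.35,  0.88,  0.21,  0.75,  0.4 ,  2.04,  0.85]), array([ 0.29,  0.48,  0.05,  1.21, -0.02,  1.45,  1.73])]
this script no longer has the robot
[-1.45950494 -0.38079016  1.3843857   1.76501417  0.42195233  1.38725793
  1.11189491]
0.5640278554410968 39 0.02702425631050931
[[ 0.513  0.177  0.347  0.466 -0.813 -0.691]
 [ 0.72   0.217  0.333  0.458 -0.505  0.031]
 [ 0.719 -0.072  0.27   1.152 -0.048  0.348]
 [ 0.673 -0.132  0.297  1.067 -0.204  0.313]]
[array([-1.16,  0.11,  0.14,  1.88,  0.98,  1.61, -0.75]), array([-0.65,  0.74,  0.25,  0.75,  0.28,  1.9 ,  0.09]), array([-0.02,  0.77,  0.07,  0.76,  0.01,  1.96,  1.2 ]), array([-0.06,  0.62,  0.14,  0.97,  0.15,  1.86,  1.16]), array([ 0.28,  0.48,  0.06,  1.21, -0.02,  1.45,  1.73])]
[-1.45950494 -0.38079016  1.3843857   1.76501417  0.42195233  1.38725793
  1.11189491]
0.5713052649473467 34 -0.01742349111253194
[[ 0.441  0.123  0.309  0.504 -0.539 -0.546]
 [ 0.596  0.117  0.358  0.225 -0.872 -0.138]
 [ 0.716 -0.044  0.334  0.524 -0.541  0.235]]
[array([-1.02, -0.19,  0.04,  2.06,  0.77,  1.47, -0.63]), array([-0.86,  0.39,  0.24,  1.4 ,  0.69,  1.77, -0.4 ]), array([-0.35,  0.68,  0.25,  0.88,  0.36,  1.89,  0.46]), array([ 0.28,  0.48,  0.07,  1.21, -0.03,  1.45,  1.74])]Exception ignored in: <_io.TextIOWrapper mode='rw' encoding='UTF-8'>
Traceback (most recent call last):
BrokenPipeError: [Errno 32] Broken pipe
```

```bash
sed -i 's/^from workcell import robot//; s/^q0=robot.*/q0=np.array([-1.4595,-.38,1.3844,1.7650,.42195,1.38726,1.1119])/' srch.py
sed -e 's/<150/<200/' -e 's/+tuple(a\[3:\]) for a in w\]$/+(a[3],)+(np.clip(a[4],-.5,.5),np.clip(a[5],-.5,.5)) for a in w]/' -e 's/\[0\]>best/[0]>best/' -e 's/-.002\*N/-.004*N/' srch2.py > srch3.py; grep -n clip srch3.py | head
for i in 1 2 3 4; do OPENBLAS_NUM_THREADS=1 python3 srch3.py $i > o$i & done; wait; cat o?
```

```text
25:        w=[(min(max(a[0],.42),.72),min(max(a[1],-.32),.25),min(max(a[2],.27),.45))+(a[3],)+(np.clip(a[4],-.5,.5),np.clip(a[5],-.5,.5)) for a in w]
[-1.4595  -0.38     1.3844   1.765    0.42195  1.38726  1.1119 ]
0.4867464682069348 38 -0.019576265568275186
[[ 0.42   0.232  0.359 -0.058 -0.372 -0.5  ]
 [ 0.677  0.144  0.27   0.127 -0.499  0.397]]
[array([-1.  , -0.14, -0.05,  1.84,  0.61,  1.53, -1.17]), array([-0.51,  0.86,  0.24,  0.74,  0.18,  2.09, -0.12]), array([ 0.28,  0.48,  0.07,  1.21, -0.03,  1.45,  1.74])]
[-1.4595  -0.38     1.3844   1.765    0.42195  1.38726  1.1119 ]
0.40167628678056 16 -0.006461896854845994
[[ 0.587 -0.17   0.27   0.727 -0.5   -0.197]]
[array([-1.3 ,  0.22,  1.39,  1.83,  0.32,  1.06,  0.66]), array([-0.16,  0.58,  0.8 ,  1.23, -0.41,  1.49,  1.98])]
[-1.4595  -0.38     1.3844   1.765    0.42195  1.38726  1.1119 ]
0.48319386653754703 38 -0.005997206941479205
[[ 0.438  0.217  0.429  0.001 -0.5   -0.5  ]
 [ 0.701  0.1    0.27   0.38  -0.5    0.393]]
[array([-1.04, -0.08, -0.01,  1.69,  0.69,  1.71, -1.01]), array([-0.45,  0.88,  0.25,  0.7 ,  0.2 ,  2.08,  0.2 ]), array([ 0.27,  0.48,  0.09,  1.21, -0.04,  1.45,  1.74])]
[-1.4595  -0.38     1.3844   1.765    0.42195  1.38726  1.1119 ]
0.4799133046653349 40 0.00852832473821924
[[ 0.572  0.019  0.447  0.455  0.078 -0.5  ]
 [ 0.512  0.155  0.36  -0.124 -0.471 -0.5  ]
 [ 0.72   0.142  0.276  0.125 -0.45   0.285]]
[array([-1.  , -0.37,  0.65,  1.71,  0.32,  1.23,  0.09]), array([-0.91, -0.08,  0.08,  1.82,  0.7 ,  1.45, -1.07]), array([-0.48,  0.86,  0.24,  0.68,  0.17,  2.02, -0.12]), array([ 0.28,  0.48,  0.06,  1.21, -0.03,  1.45,  1.74])]
```

Run:
```python
from h import *
Rt=R.from_rotvec([-.5,-.197,0]).as_matrix()@down(np.degrees(.727))
st();plan([.587,-.17,.275],Rt)
```

```text
21.55 [ 0.5279 -0.1482  0.2648] [[-0.946, 0.314, 0.077], [0.312, 0.949, -0.035], [-0.084, -0.009, -0.996]] F [ 0.12 -0.55 -1.4 ] gap 47.8 q [-1.46 -0.38  1.38  1.77  0.42  1.39  1.11]
shift cm [ 5.91 -2.18  1.02] rot deg [-21.89 -14.78 -29.86] 39.9 rows>= 6.0
```

Request:
drive_tool:
  deltas:
    - [[45,0.74,-0.27,0.2,-2.74,-1.85,-3.73],[45,0.74,-0.27,0.2,-2.74,-1.85,-3.73],[45,0.74,-0.27,0.2,-2.74,-1.85,-3.73]]

```text
time: 21.8
ee_pos: [0.548, -0.1561, 0.2665]
tcp_rot: [0.257, 0.958, -0.076, 0.096]
ft_force: [-0.8, 0.0, -0.6]
finger_gap: 0.547
```

Run:
```python
from h import *
Rt=R.from_rotvec([-.5,-.197,0]).as_matrix()@down(np.degrees(.727))
st();plan([.587,-.17,.275],Rt)
```

```text
21.8 [ 0.548  -0.1561  0.2665] [[-0.849, 0.508, 0.145], [0.479, 0.856, -0.195], [-0.224, -0.096, -0.97]] F [-0.77  0.03 -0.63] gap 47.5 q [-1.38 -0.23  1.32  1.81  0.45  1.27  0.89]
shift cm [ 3.9  -1.39  0.85] rot deg [-14.07  -9.19 -17.94] 24.6 rows>= 4.0
```

Both joints leave their limits. Continue.

Request:
drive_tool:
  deltas:
    - [[45,0.78,-0.28,0.2,-2.8,-1.8,-3.6],[45,0.78,-0.28,0.2,-2.8,-1.8,-3.6],[45,0.78,-0.28,0.2,-2.8,-1.8,-3.6],[45,0.78,-0.28,0.2,-2.8,-1.8,-3.6]]

```text
time: 22.13
ee_pos: [0.5801, -0.1639, 0.2741]
tcp_rot: [0.377, 0.895, -0.165, 0.173]
ft_force: [-0.2, 1.6, 0.3]
finger_gap: 0.547
```

Run:
```python
from h import *
st(); plan([.677,-.272,.27],down(80))
import srch2
srch2.p=np.load('p.npy')
q=robot.sense()['joint_pos']
for w in ([(.677,-.272,.27,np.radians(80),0,0)],[(.627,-.264,.3,np.radians(60),0,0)],[(.587,-.17,.30,np.radians(60),0,0),(.677,-.272,.27,np.radians(80),0,0)]):
    r=srch2.go2(q,w); print(r[0].round(2),r[1])
```

```text
22.13 [ 0.5801 -0.1639  0.2741] [[-0.655, 0.733, 0.186], [0.618, 0.661, -0.426], [-0.435, -0.164, -0.885]] F [-0.24  1.57  0.26] gap 47.6 q [-1.33  0.03  1.31  1.83  0.46  1.15  0.59]
shift cm [  9.69 -10.81  -0.41] rot deg [21.12 18.63 35.04] 45.0 rows>= 7.0
[-0.17  0.59  0.84  1.2  -0.43  1.53  2.  ] 0.05599111341672525
[-0.29  0.5   0.96  1.3  -0.41  1.54  1.68] 0.04983950443435914
[-0.2   0.61  0.9   1.2  -0.47  1.54  2.01] 0.06773268742577687
```

Request:
drive_tool:
  deltas:
    - [[45,0.97,-1.08,0.2,2.1,1.86,3.5],[45,0.97,-1.08,0.2,2.1,1.86,3.5],[45,0.97,-1.08,0.1,2.1,1.86,3.5],[45,0.97,-1.08,0,2.1,1.86,3.5],[45,0.97,-1.08,0,2.1,1.86,3.5]]

```text
time: 22.55
ee_pos: [0.6315, -0.1956, 0.2737]
tcp_rot: [0.24, 0.963, -0.086, 0.09]
ft_force: [-0.4, 0.9, 0.3]
finger_gap: 0.548
```

Run:
```python
from h import *
st();plan(*view(DC+[0,0,.01],80))
```

```text
22.55 [ 0.6315 -0.1956  0.2737] [[-0.869, 0.478, 0.133], [0.447, 0.87, -0.208], [-0.215, -0.121, -0.969]] F [-0.43  0.9   0.28] gap 47.7 q [-0.73  0.32  1.08  1.59 -0.13  1.21  1.42]
shift cm [ 4.47 -7.71 -2.27] rot deg [10.75  9.52 17.9 ] 22.9 rows>= 4.0
```

Request:
drive_tool:
  deltas:
    - [[45,0.75,-1.28,0,1.8,1.6,3],[45,0.75,-1.28,0,1.8,1.6,3],[45,0.75,-1.28,-0.3,1.8,1.6,3],[45,0.75,-1.28,-0.5,1.8,1.6,3],[45,0.75,-1.28,-0.6,1.8,1.6,3],[45,0.7,-1.3,-0.8,1.8,1.5,3]]

```text
time: 23.05
ee_pos: [0.6816, -0.2648, 0.2496]
tcp_rot: [0.078, 0.997, 0.009, -0.006]
ft_force: [0.6, -0.1, 0.6]
finger_gap: 0.547
```

Run:
```python
from h import *
st();plan(*view(DC,80))
```

```text
23.05 [ 0.6816 -0.2648  0.2496] [[-0.988, 0.155, -0.011], [0.155, 0.988, 0.018], [0.014, 0.016, -1.0]] F [ 0.61 -0.14  0.56] gap 47.6 q [-0.17  0.62  0.83  1.2  -0.45  1.52  2.01]
shift cm [-0.53 -0.79 -0.86] rot deg [-1.06 -0.63 -1.08] 1.6 rows>= 1.0
```

Joints are well inside their ranges now. Settle into the calibrated view.

Request:
drive_tool:
  deltas:
    - [[45,-0.5,-0.7,-0.8,-1.0,-0.6,-1],[45,0,0,0,0,0,0],[45,0,0,0,0,0,0]]

```text
time: 23.3
ee_pos: [0.6759, -0.2748, 0.2356]
tcp_rot: [0.09, 0.996, 0.0, -0.006]
ft_force: [0.1, -0.4, -0.7]
finger_gap: 0.548
```

Run:
```python
from h import *
st();plan(*view(DC,80))
im,c=snap('wrist','w17.png'); print(proj(c,DC))
```

```text
23.3 [ 0.6759 -0.2748  0.2356] [[-0.984, 0.179, -0.012], [0.179, 0.984, 0.002], [0.012, -0.001, -1.0]] F [ 0.13 -0.42 -0.72] gap 47.7 q [-0.18  0.62  0.84  1.23 -0.44  1.49  2.  ]
shift cm [0.04 0.21 0.54] rot deg [-0.09 -0.71  0.33] 0.8 rows>= 1.0
[323.58421996 169.39432284]
```

View pics/w17.png

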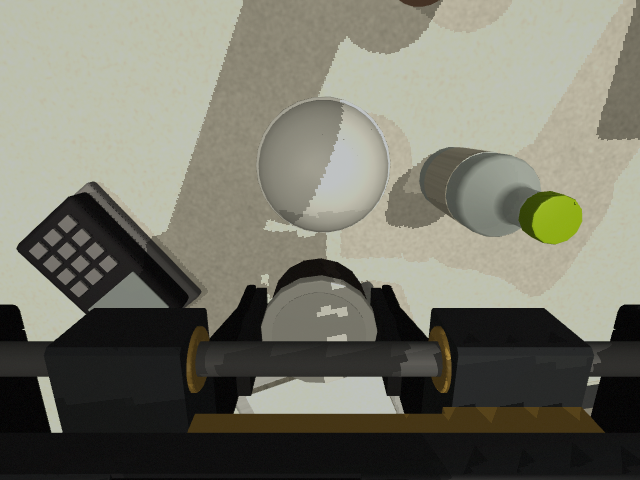

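Run:
```python
from h import *
im=cv2.imread('pics/w17.png'); c=cam('wrist')
g=cv2.GaussianBlur(cv2.cvtColor(im,cv2.COLOR_BGR2GRAY),(3,3),0).astype(float)
bgr=im.astype(int)
# radial edge search: colour difference from outside ring
pts=[];rs=[]
ctr=np.array([323.5,164.5])
for a in np.radians(np.arange(0,360,3)):
    d=np.array([np.cos(a),np.sin(a)])
    prof=np.array([cv2.getRectSubPix(im,(1,1),tuple((ctr+d*r).astype(float)))[0,0].astype(float) for r in np.arange(55,78,.5)])
    gr=np.abs(prof[3:]-prof[:-3]).sum(1); 
    # outermost strong edge
    idx=np.where(gr>40)[0]
    if len(idx): 
        i=idx[-1]; j=max(i-4,0)+np.argmax(gr[max(i-4,0):i+1]); r=55+.5*(j+1.5); pts.append(ctr+d*r); rs.append(r)
pts=np.array(pts);rs=np.array(rs); print(rs.round(0))
sel=np.abs(rs-np.median(rs))<4
e=cv2.fitEllipseDirect(pts[sel].astype(np.float32)); print(sel.sum(),e)
for s in np.arange(2):
    res=[];
def pe(C,r): return cv2.fitEllipseDirect(np.array([proj(c,C+np.array([r*np.cos(t),r*np.sin(t),0])) for t in np.linspace(0,6.28,60)],np.float32))
print(pe(DC,.048),pe(DC+[.001,0,0],.048)[0],pe(DC+[0,.001,0],.048)[0])
for q in pts[sel]: cv2.circle(im,tuple(np.round(q).astype(int)),1,(0,0,255),-1)
cv2.imwrite('pics/w17c.png',cv2.resize(im[80:250,230:420],None,fx=3.5,fy=3.5))
```

```text
[64. 64. 64. 76. 75. 73. 72. 72. 70. 73. 73. 76. 77. 66. 66. 66. 66. 66.
 67. 67. 67. 67. 67. 67. 67. 67. 67. 67. 67. 67. 67. 67. 67. 72. 74. 76.
 76. 75. 72. 75. 76. 70. 72. 74. 76. 66. 67. 67. 66. 66. 66. 66. 66. 66.
 66. 66. 66. 66. 66. 65. 68. 65. 67. 66. 66. 66. 66. 67. 67. 66. 67. 67.
 66. 68. 66. 66. 66. 66. 68. 66. 66. 66. 68. 68. 66. 66. 66. 66. 66. 74.
 68. 69. 69. 68. 68. 67. 65. 65. 65. 65. 65. 64. 65. 67. 65. 72. 65. 65.
 64. 65. 67. 64. 64. 66. 64. 65. 64. 64. 64. 66.]
96 ((322.8230285644531, 164.75831604003906), (130.49742126464844, 133.9695587158203), 174.4532928466797)
((322.8526306152344, 165.90771484375), (134.57748413085938, 136.21604919433594), 10.987245559692383) (323.0220642089844, 167.45948791503906) (324.1961669921875, 165.63720703125)
```

View pics/w17c.png

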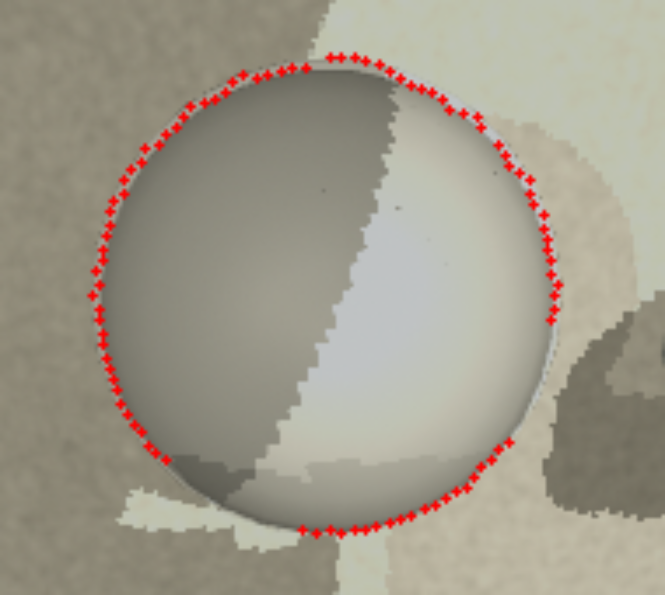

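Run:
```python
from h import *
plan([.6253,-.2617,.195],down(80))
```

```text
shift cm [-5.07  1.25 -4.07] rot deg [-0.1  -0.7   0.29] 0.8 rows>= 2.0
```

Request:
drive_tool:
  deltas:
    - [[45,-1,0.25,0,-0.1,-0.3,0.2],[45,-1,0.25,0,0,-0.2,0],[45,-1,0.25,-0.3,0,-0.2,0],[45,-1,0.25,-0.6,0,0,0],[45,-0.7,0.2,-1,0,0,0],[45,-0.3,0.05,-1,0,0,0],[45,0,0,-0.6,0,0,0],[45,0,0,0,0,0,0]]

```text
time: 24.02
ee_pos: [0.6294, -0.2449, 0.2058]
tcp_rot: [0.081, 0.997, 0.003, 0.004]
ft_force: [-0.7, 0.1, 1.2]
finger_gap: 0.548
```

Run:
```python
from h import *
st();plan([.6253,-.2617,.185],down(80))
im,c=snap('scene','s18.png')
cv2.imwrite('pics/s18c.png',cv2.resize(im[150:270,150:300,::-1],None,fx=5,fy=5,interpolation=cv2.INTER_CUBIC))
```

```text
24.02 [ 0.6294 -0.2449  0.2058] [[-0.987, 0.162, 0.008], [0.162, 0.987, 0.006], [-0.007, 0.007, -1.0]] F [-0.7   0.05  1.19] gap 47.7 q [-0.29  0.5   0.86  1.46 -0.39  1.36  2.  ]
shift cm [-0.41 -1.68 -2.08] rot deg [-0.32  0.46 -0.7 ] 0.9 rows>= 1.0
```

View pics/s18c.png

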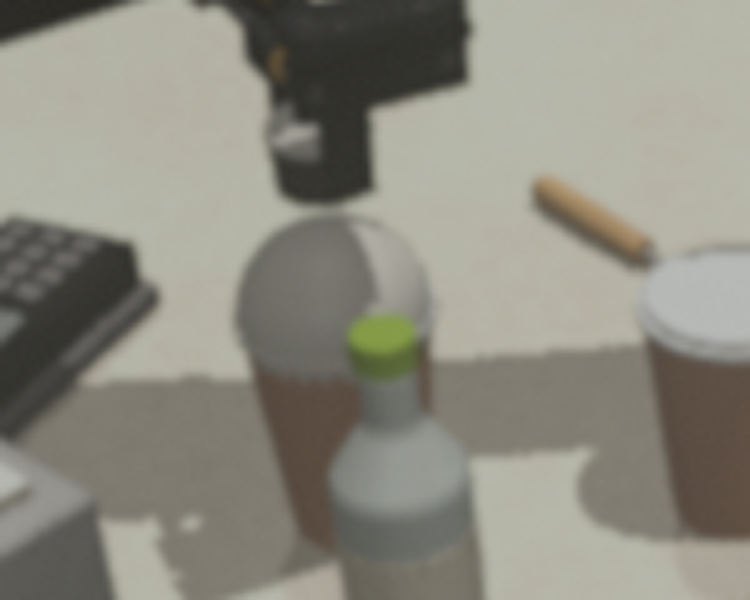

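Request:
drive_tool:
  deltas:
    - [[45,-0.2,-0.8,0,-0.2,0.2,-0.3],[45,-0.2,-0.8,-0.2,-0.1,0.2,-0.3],[45,0,0,-0.3,0,0,0],[45,0,0,0,0,0,0]]

```text
time: 24.4
ee_pos: [0.627, -0.263, 0.2023]
tcp_rot: [0.086, 0.996, -0.001, 0.001]
ft_force: [-0.4, 0.6, -0.4]
finger_gap: 0.551
```

Run:
```python
from h import *
st();plan([.6253,-.2617,.185],down(80))
```

```text
24.4 [ 0.627  -0.263   0.2023] [[-0.985, 0.172, 0.002], [0.172, 0.985, -0.002], [-0.002, -0.002, -1.0]] F [-0.44  0.56 -0.45] gap 48.0 q [-0.26  0.52  0.86  1.45 -0.39  1.36  2.01]
shift cm [-0.17  0.13 -1.73] rot deg [ 0.12  0.12 -0.08] 0.2 rows>= 1.0
```

Request:
drive_tool:
  deltas:
    - [[45,-0.1,0.1,-0.6,0.1,0.1,0],[45,-0.07,0.03,-0.6,0,0,0],[45,0,0,-0.4,0,0,0],[45,0,0,0,0,0,0]]

```text
time: 24.73
ee_pos: [0.6248, -0.2629, 0.1844]
tcp_rot: [0.087, 0.996, -0.0, -0.0]
ft_force: [0.8, 1.1, -1.1]
finger_gap: 0.548
```

Run:
```python
from h import *
st();plan([.6253,-.2617,.180],down(80))
im,c=snap('wrist','w19.png')
```

```text
24.73 [ 0.6248 -0.2629  0.1844] [[-0.985, 0.174, -0.0], [0.174, 0.985, -0.001], [0.0, -0.001, -1.0]] F [ 0.84  1.13 -1.09] gap 47.7 q [-0.26  0.52  0.86  1.47 -0.4   1.33  2.02]
shift cm [ 0.05  0.12 -0.44] rot deg [ 0.04 -0.02  0.04] 0.1 rows>= 1.0
```

View pics/w19.png

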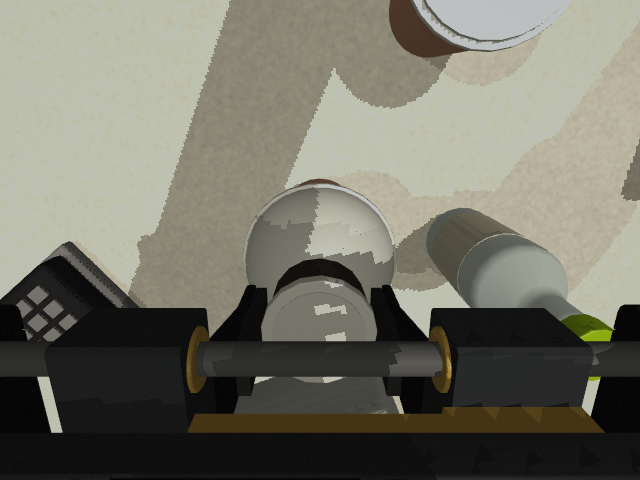

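Run:
```python
from h import *
c=cam('wrist'); C=np.array([.626,-.2618,.121])
Q=np.array([proj(c,C+np.array([.048*np.cos(t),.048*np.sin(t),0])) for t in np.linspace(0,6.28,200)])
print('rim',Q.min(0),Q.max(0))
s=robot.sense();Rm=R.from_quat(s['tcp_rot']).as_matrix()
for z,r in((-.0245,.024),(.0075,.024)):
    Q=np.array([proj(c,s['ee_pos']+Rm@np.array([-.0007+r*np.cos(t),r*np.sin(t),z])) for t in np.linspace(0,6.28,200)]); print('pot',z,Q.min(0),Q.max(0))
im=cv2.imread('pics/w19.png'); cv2.imwrite('pics/w19c.png',cv2.resize(im[170:400,235:405],None,fx=3.5,fy=2.6*3.5/3.5,interpolation=cv2.INTER_CUBIC)) if 0 else cv2.imwrite('pics/w19c.png',cv2.resize(im[170:340,230:410],None,fx=3.5,fy=3.5,interpolation=cv2.INTER_CUBIC))
```

```text
rim [246.58590461 182.44118781] [400.4826979 327.4900804]
pot -0.0245 [263.36380004 278.2351373 ] [381.62940052 382.88581783]
pot 0.0075 [272.45057833 251.59441699] [371.37276611 341.75120677]
```

View pics/w19c.png

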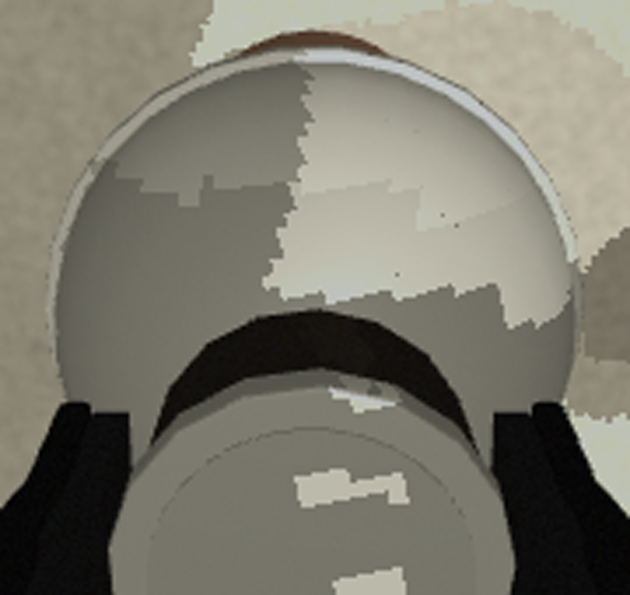

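Request:
drive_tool:
  deltas:
    - [[45,0.05,0.07,-0.3,0,0,0],[45,0,0,-0.2,0,0,0],[45,0,0,0,0,0,0]]

```text
time: 25.03
ee_pos: [0.6256, -0.2618, 0.1794]
tcp_rot: [0.087, 0.996, -0.0, 0.0]
ft_force: [-1.1, -0.9, 0.3]
finger_gap: 0.546
```

Run:
```python
from h import *
st();plan([.6253,-.2622,.176],down(80))
```

```text
25.03 [ 0.6256 -0.2618  0.1794] [[-0.985, 0.174, 0.0], [0.174, 0.985, -0.001], [-0.0, -0.001, -1.0]] F [-1.06 -0.86  0.3 ] gap 47.5 q [-0.26  0.53  0.85  1.48 -0.4   1.32  2.02]
shift cm [-0.03 -0.04 -0.34] rot deg [0.04 0.   0.  ] 0.0 rows>= 1.0
```

Request:
drive_tool:
  deltas:
    - [[45,-0.03,-0.04,-0.2,0,0,0],[45,0,0,-0.15,0,0,0],[45,0,0,0,0,0,0]]

```text
time: 25.28
ee_pos: [0.6256, -0.262, 0.1757]
tcp_rot: [0.087, 0.996, -0.0, 0.0]
ft_force: [0.4, -0.0, -0.2]
finger_gap: 0.544
```

Request:
drive_tool:
  deltas:
    - [[45,0,0,-0.12,0,0,0],[45,0,0,0,0,0,0]]

```text
time: 25.45
ee_pos: [0.6256, -0.2621, 0.1745]
tcp_rot: [0.087, 0.996, -0.0, 0.0]
ft_force: [0.1, 0.3, -1.0]
finger_gap: 0.542
```

Run:
```python
from h import *
st();plan([.6253,-.2622,.174],down(80))
```

```text
25.45 [ 0.6256 -0.2621  0.1745] [[-0.985, 0.173, 0.001], [0.173, 0.985, -0.001], [-0.001, -0.001, -1.0]] F [ 0.06  0.29 -1.01] gap 47.2 q [-0.26  0.53  0.85  1.48 -0.41  1.31  2.02]
shift cm [-0.03 -0.01 -0.05] rot deg [ 0.04  0.04 -0.02] 0.1 rows>= 1.0
```

Request:
drive_tool:
  deltas:
    - [[45,-0.03,0,-0.08,0,0,0],[45,0,0,0,0,0,0]]

```text
time: 25.62
ee_pos: [0.6253, -0.2622, 0.1737]
tcp_rot: [0.087, 0.996, -0.0, 0.0]
ft_force: [-0.3, -0.7, -1.1]
finger_gap: 0.546
```

Request:
drive_tool:
  deltas:
    - [[45,0,0,-0.08,0,0,0],[45,0,0,0,0,0,0]]

```text
time: 25.78
ee_pos: [0.6256, -0.2624, 0.1737]
tcp_rot: [0.087, 0.996, -0.0, 0.001]
ft_force: [-0.1, -0.4, -0.8]
finger_gap: 0.548
```

Request:
drive_tool:
  deltas:
    - [[45,0,0,-0.08,0,0,0],[45,0,0,0,0,0,0]]

```text
time: 25.95
ee_pos: [0.6259, -0.2625, 0.1736]
tcp_rot: [0.087, 0.996, -0.0, 0.002]
ft_force: [-0.1, 0.3, -1.5]
finger_gap: 0.548
```

Run:
```python
from h import *
st();print(robot.sense()['ft_torque'].round(3));plan([.6253,-.2622,.174],down(80))
```

```text
25.95 [ 0.6259 -0.2625  0.1736] [[-0.985, 0.173, 0.003], [0.173, 0.985, -0.001], [-0.003, -0.001, -1.0]] F [-0.08  0.25 -1.55] gap 47.7 q [-0.26  0.53  0.85  1.49 -0.41  1.31  2.03]
[ 0.024  0.052 -0.021]
shift cm [-0.06  0.03  0.04] rot deg [ 0.07  0.18 -0.02] 0.2 rows>= 1.0
```

Request:
drive_tool:
  deltas:
    - [[45,-0.05,0.02,0,0.07,0.2,0],[45,0,0,0,0,0,0]]
  force: 4

```text
time: 26.12
ee_pos: [0.6254, -0.2623, 0.1735]
tcp_rot: [0.087, 0.996, -0.0, -0.0]
ft_force: [0.2, -0.3, 1.3]
finger_gap: 0.553
```

Run:
```python
from h import *
st();plan([.6253,-.2622,.1737],down(80))
im,c=snap('wrist','w20.png')
im,c=snap('scene','s20.png')
cv2.imwrite('pics/s20c.png',cv2.resize(im[150:270,150:300,::-1],None,fx=5,fy=5,interpolation=cv2.INTER_CUBIC))
```

```text
26.12 [ 0.6254 -0.2623  0.1735] [[-0.985, 0.173, -0.001], [0.173, 0.985, 0.0], [0.001, -0.0, -1.0]] F [ 0.19 -0.33  1.34] gap 48.1 q [-0.26  0.53  0.85  1.48 -0.41  1.31  2.03]
shift cm [-0.01  0.01  0.02] rot deg [-0.   -0.04 -0.02] 0.0 rows>= 1.0
```

View pics/s20c.png

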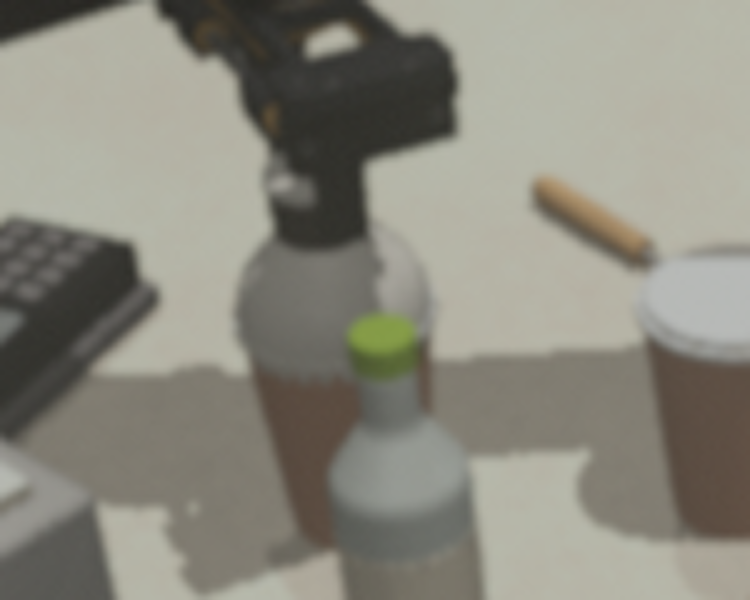

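Request:
drive_tool:
  deltas:
    - [[57,0,0,0,0,0,0],[58,0,0,0,0,0,0],[58,0,0,0,0,0,0],[58,0,0,0,0,0,0],[58,0,0,0,0,0,0],[58,0,0,0,0,0,0]]

```text
time: 26.72
ee_pos: [0.6252, -0.2622, 0.1729]
tcp_rot: [0.087, 0.996, 0.0, -0.001]
ft_force: [0.2, 0.0, -0.2]
finger_gap: 0.58
```

Run:
```python
from h import *
st()
im,c=snap('wrist','w21.png')
a=cv2.imread('pics/w20.png')[170:400,230:410]; b=cv2.imread('pics/w21.png')[170:400,230:410]
cv2.imwrite('pics/w21c.png',cv2.resize(np.hstack([a,b]),None,fx=2.2,fy=2.2,interpolation=cv2.INTER_CUBIC))
```

```text
26.72 [ 0.6252 -0.2622  0.1729] [[-0.985, 0.173, -0.001], [0.173, 0.985, 0.0], [0.001, -0.0, -1.0]] F [ 0.15  0.02 -0.2 ] gap 50.5 q [-0.26  0.53  0.85  1.48 -0.41  1.31  2.03]
```

View pics/w21c.png

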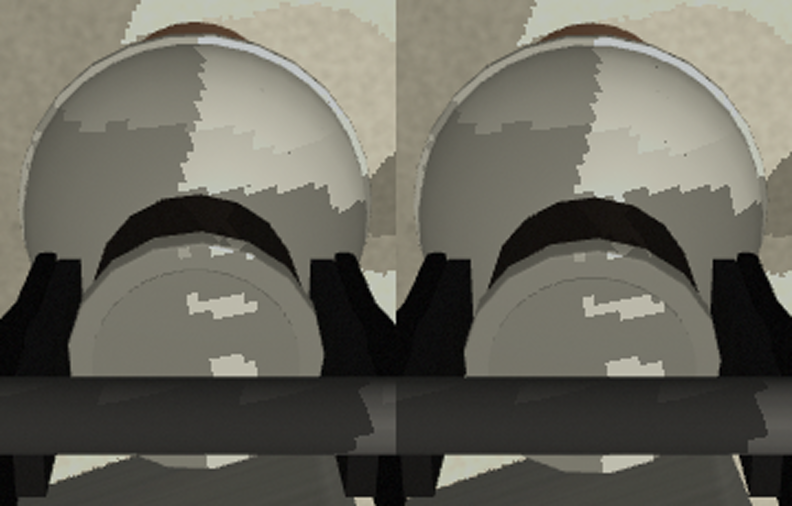

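Run:
```python
from h import *
for f in ('w19','w20','w21'):
    im=cv2.imread(f'pics/{f}.png'); a=im[240:300,285:355]; print(f)
    b=im[375:395,285:355]
    cv2.imwrite(f'pics/{f}z.png',cv2.resize(np.vstack([a,b]),None,fx=7,fy=7,interpolation=cv2.INTER_NEAREST))
    for u in (305,312,318,324,331): print(u,'blk top',[v for v in range(245,275) if im[v,u].mean()<50][0:1],'last dark',[v for v in range(245,285) if im[v,u].mean()<50][-1:],'col',im[258:290,u].mean(1).astype(int).tolist(),'low',im[378:394,u].mean(1).astype(int).tolist())
```

```text
w19
305 blk top [261] last dark [277] col [120, 119, 69, 15, 15, 16, 17, 17, 14, 15, 15, 14, 16, 14, 14, 16, 15, 15, 15, 49, 80, 82, 81, 83, 99, 123, 120, 119, 120, 120, 119, 119] low [116, 116, 116, 114, 65, 65, 65, 66, 65, 67, 66, 66, 67, 67, 69, 67]
312 blk top [260] last dark [276] col [123, 71, 18, 16, 15, 15, 15, 15, 17, 15, 18, 17, 15, 12, 16, 16, 15, 18, 48, 80, 80, 83, 83, 91, 125, 121, 120, 120, 120, 120, 120, 120] low [116, 116, 116, 116, 90, 66, 67, 67, 66, 68, 68, 68, 68, 67, 67, 66]
318 blk top [259] last dark [275] col [73, 18, 15, 19, 19, 19, 17, 18, 18, 15, 16, 17, 15, 15, 13, 17, 16, 45, 81, 81, 82, 82, 91, 127, 122, 120, 120, 120, 120, 120, 119, 120] low [117, 116, 116, 116, 103, 68, 66, 68, 67, 68, 68, 67, 67, 66, 65, 69]
324 blk top [259] last dark [275] col [122, 20, 21, 18, 20, 19, 20, 18, 20, 19, 19, 19, 20, 21, 18, 13, 16, 32, 80, 81, 81, 83, 126, 182, 125, 123, 119, 120, 120, 120, 120, 120] low [185, 185, 185, 185, 180, 68, 68, 67, 69, 67, 68, 67, 67, 68, 67, 68]
331 blk top [261] last dark [276] col [120, 120, 97, 20, 18, 20, 17, 19, 20, 18, 20, 20, 22, 20,
[... 1969 characters left out ...]
 20, 17, 17, 17, 19, 19, 19, 20, 17, 15, 17, 15, 17, 15, 15, 16, 28, 80, 82, 82, 83, 85, 103, 125, 119, 119, 120, 119] low [114, 116, 116, 116, 116, 116, 102, 65, 66, 65, 66, 66, 68, 68, 66, 67]
324 blk top [260] last dark [278] col [189, 188, 47, 21, 19, 17, 20, 20, 21, 21, 20, 19, 19, 20, 17, 20, 18, 20, 20, 19, 28, 80, 81, 81, 83, 85, 103, 125, 120, 119, 118, 119] low [182, 184, 184, 184, 184, 184, 180, 67, 68, 67, 68, 67, 67, 68, 68, 68]
331 blk top [262] last dark [279] col [189, 189, 189, 190, 21, 20, 20, 22, 20, 21, 22, 19, 20, 23, 19, 21, 19, 22, 18, 20, 21, 20, 69, 100, 105, 108, 111, 129, 182, 121, 118, 119] low [184, 184, 184, 184, 184, 155, 68, 67, 69, 68, 67, 67, 68, 69, 67, 68]
```

Request:
drive_tool:
  deltas:
    - [[64,0,0,0,0,0,0],[72,0,0,0,0,0,0],[80,0,0,0,0,0,0],[84,0,0,0,0,0,0],[84,0,0,0.3,0,0,0],[84,0,0,0.6,0,0,0],[84,0,0,0.8,0,0,0]]

```text
time: 27.35
ee_pos: [0.6244, -0.2617, 0.1894]
tcp_rot: [0.087, 0.996, 0.0, -0.002]
ft_force: [-0.3, 0.7, 0.3]
finger_gap: 0.833
```

Run:
```python
from h import *
st()
im,c=snap('wrist','w22.png')
im,c=snap('scene','s22.png')
cv2.imwrite('pics/s22c.png',cv2.resize(im[150:270,150:300,::-1],None,fx=5,fy=5,interpolation=cv2.INTER_CUBIC))
```

```text
27.35 [ 0.6244 -0.2617  0.1894] [[-0.985, 0.173, -0.004], [0.173, 0.985, 0.001], [0.004, 0.0, -1.0]] F [-0.32  0.67  0.26] gap 72.5 q [-0.26  0.52  0.86  1.46 -0.4   1.34  2.02]
```

View pics/w22.png

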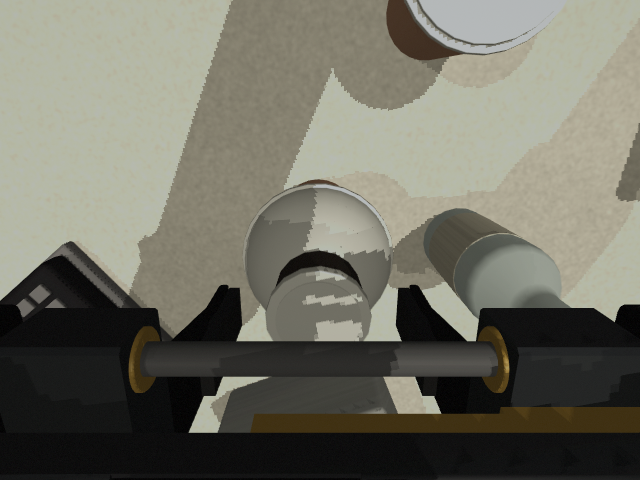

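View pics/s22c.png

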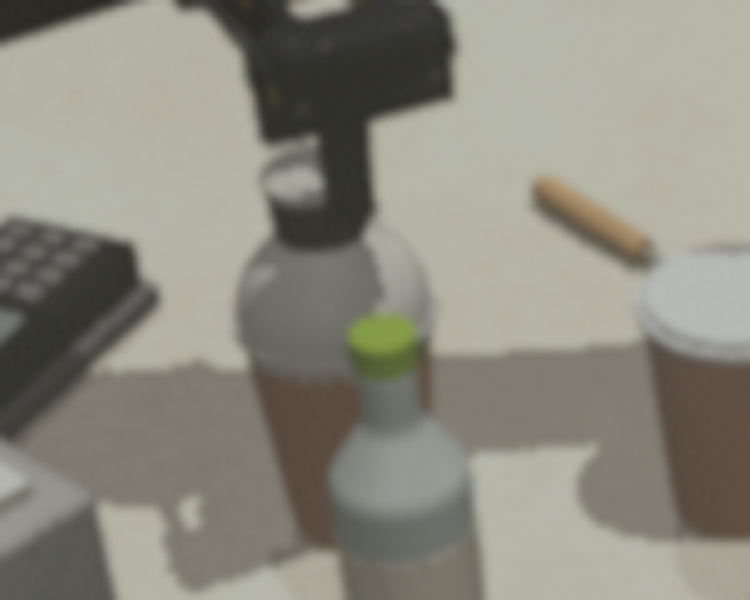

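Request:
drive_tool:
  deltas:
    - [[84,0,0,1.0,0,0,0],[84,0,0,1.3,0,0,0],[84,0,0,1.5,0,0,0],[84,0,0,1.5,0,0,0],[84,0,0,1.5,0,0,0],[84,0,0,1.5,0,0,0]]

```text
time: 27.95
ee_pos: [0.624, -0.2618, 0.2801]
tcp_rot: [0.087, 0.996, 0.0, -0.002]
ft_force: [1.0, 0.5, -0.3]
finger_gap: 0.837
```

Run:
```python
from h import *
st()
import srch2
q=robot.sense()['joint_pos'];x,y,z=robot.sense()['ee_pos']
for w in ([(x,y,z+.04,np.radians(80),0,0),(.6,-.10,.32,np.radians(80),0,0)],[(.70,-.40,.32,np.radians(80),0,0)],[(.75,-.30,.30,np.radians(80),0,0)],[(.6,-.45,.30,np.radians(60),0,0)]):
    r=srch2.go2(q,w); print(r[0].round(2),r[1])
```

```text
27.95 [ 0.624  -0.2618  0.2801] [[-0.985, 0.174, -0.003], [0.174, 0.985, 0.0], [0.003, -0.0, -1.0]] F [ 1.03  0.52 -0.3 ] gap 72.8 q [-0.26  0.48  0.89  1.33 -0.36  1.5   1.99]
[-0.62  0.28  0.9   1.46 -0.22  1.51  1.67] 0.47948871401437576
[ 0.14  0.77  0.82  0.8  -0.54  1.73  2.1 ] 0.3590707829393893
[-0.01  0.77  0.81  0.84 -0.53  1.69  1.96] 0.39849850974183876
[ 0.1   0.66  0.92  1.07 -0.51  1.62  1.93] 0.4653974331564683
```

Move off toward +y at height so the top and scene cameras can see the result.

Request:
drive_tool:
  deltas:
    - [[84,0,0.5,1.8,0,0,0],[84,-0.2,1.5,1.8,0,0,0],[84,-0.3,2.5,0.5,0,0,0],[84,-0.3,2.5,0,0,0,0],[84,-0.3,2.5,0,0,0,0],[84,-0.3,2.5,0,0,0,0],[84,-0.3,2.5,0,0,0,0],[84,-0.3,2.0,0,0,0,0]]

```text
time: 28.62
ee_pos: [0.6013, -0.1008, 0.3384]
tcp_rot: [0.094, 0.996, -0.003, 0.005]
ft_force: [-0.3, -0.0, 0.2]
finger_gap: 0.84
```

Run:
```python
from h import *
st()
im,c=snap('scene','s23.png')
a=cv2.resize(im[140:290,150:300,::-1],None,fx=4,fy=4,interpolation=cv2.INTER_CUBIC)
cv2.imwrite('pics/s23c.png',a)
im,c=snap('top','t23.png'); 
im,c=snap('wrist','w23.png')
```

```text
28.62 [ 0.6013 -0.1008  0.3384] [[-0.982, 0.188, 0.009], [0.188, 0.982, -0.006], [-0.01, -0.004, -1.0]] F [-0.3  -0.04  0.16] gap 73.1 q [-0.62  0.28  0.91  1.42 -0.21  1.54  1.66]
```

View pics/s23c.png

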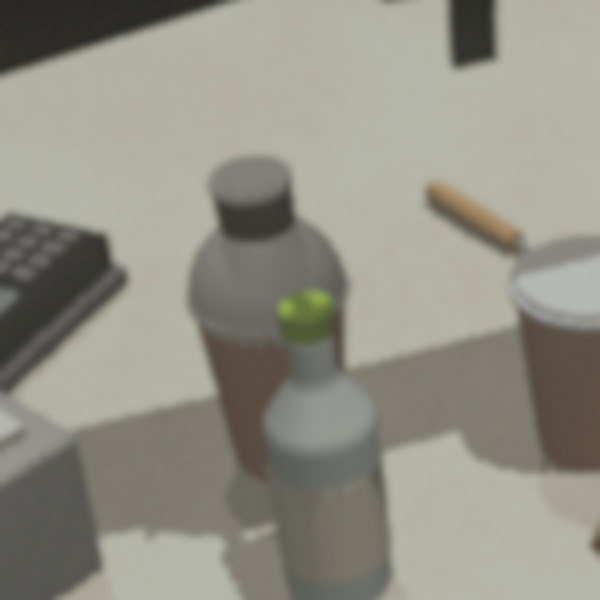

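View pics/t23.png

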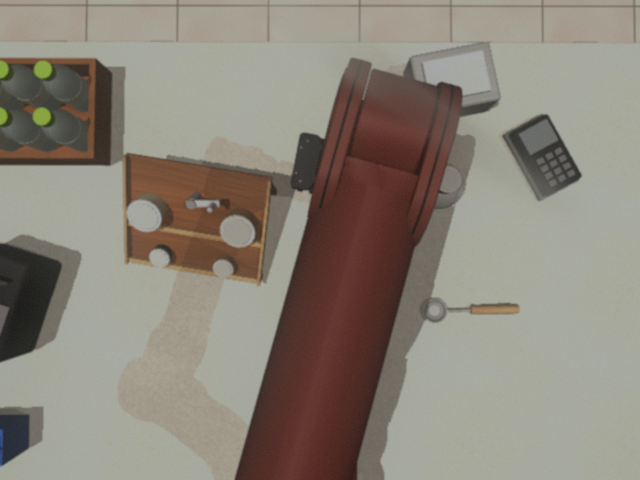

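View pics/w23.png

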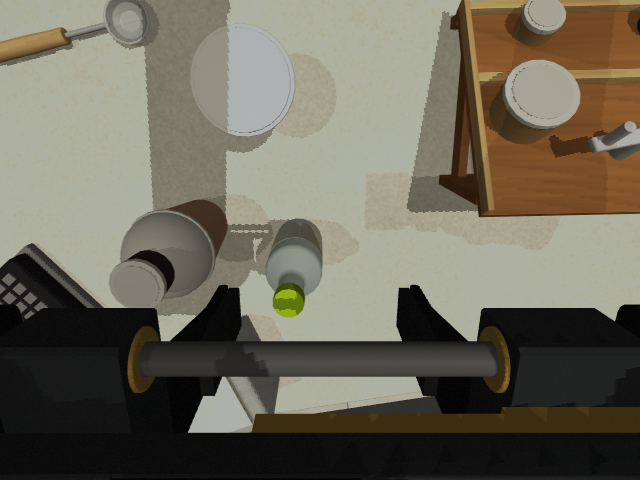

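Run:
```python
from h import *
s=cam('scene'); C=np.array([.626,-.2623,0])
def ell(z,r):
    Q=np.array([proj(s,C+np.array([r*np.cos(t),r*np.sin(t),z])) for t in np.linspace(0,6.28,100)]); Q=(Q-[150,140])*4; return Q.min(0).round(0),Q.max(0).round(0)
print('rim',ell(.119,.048),'base',ell(.166,.024),'lid',ell(.198,.024),'foot',ell(0,.034))
im=cv2.imread('pics/s23c.png').astype(int).mean(2)
for y in (180,205,225,300): print(y,im[y,170:370:6].astype(int).tolist())
w=cam('wrist'); im=cv2.imread('pics/w23.png'); cv2.imwrite('pics/w23c.png',cv2.resize(im[180:330,80:240],None,fx=4,fy=4,interpolation=cv2.INTER_CUBIC))
for P in (C+[0,0,.121],C+[0,0,.166],C+[0,0,.198]): print(proj(w,P))
```

```text
rim (array([179., 245.]), array([344., 335.])) base (array([210., 198.]), array([295., 242.])) lid (array([202., 150.]), array([289., 193.])) foot (array([229., 415.]), array([340., 482.]))
180 [175, 175, 174, 175, 175, 173, 158, 136, 127, 126, 125, 126, 127, 126, 125, 127, 125, 124, 123, 117, 128, 166, 176, 176, 176, 176, 176, 176, 176, 177, 176, 177, 176, 177]
205 [173, 174, 174, 176, 175, 175, 173, 148, 83, 69, 79, 83, 84, 82, 77, 73, 67, 61, 56, 54, 82, 147, 173, 175, 175, 175, 175, 174, 175, 175, 173, 174, 175, 174]
225 [175, 175, 175, 175, 175, 175, 175, 168, 119, 65, 53, 55, 55, 55, 55, 55, 55, 55, 55, 56, 73, 102, 121, 133, 152, 167, 174, 175, 176, 175, 175, 175, 175, 174]
300 [173, 174, 165, 133, 103, 101, 105, 107, 108, 109, 110, 111, 111, 111, 110, 110, 110, 109, 112, 116, 106, 95, 95, 105, 122, 125, 116, 102, 100, 124, 163, 174, 173, 173]
[173.73885002 254.28080354]
[156.33556807 270.58038269]
[141.21702245 284.74012173]
```

View pics/w23c.png

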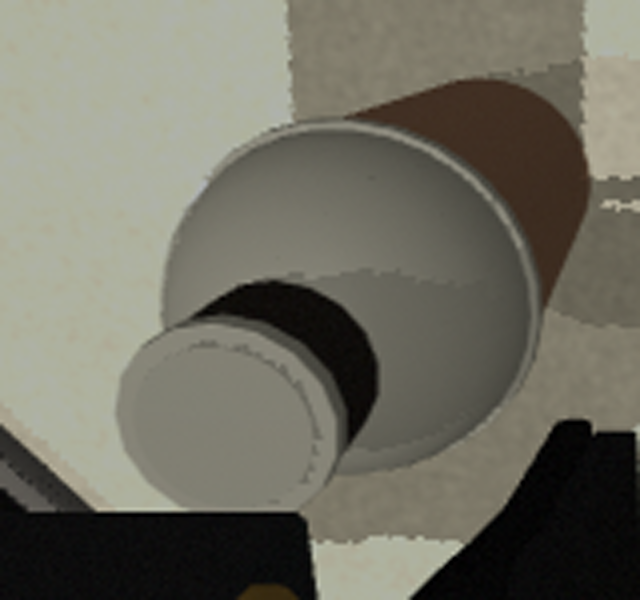

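Run:
```python
from h import *
st(); print(robot.job_done())
```

```text
28.77 [ 0.6017 -0.1006  0.3383] [[-0.983, 0.185, 0.009], [0.185, 0.983, -0.006], [-0.01, -0.004, -1.0]] F [ 0.97 -1.04  0.35] gap 73.7 q [-0.62  0.28  0.91  1.42 -0.21  1.54  1.66]
the job is handed in; nothing more can be done
None
```

The booster pot is standing upright on top of the dome, and I handed the job in at 28.8 s with the gripper clear of everything.

- **Turnbutton:** I swung it to about 1.7 rad. It met its stop with a push of about 16 N on the gripper.
- **Pot:** I drew it straight off the board along its normal. I then set it briefly on the bare counter and re-gripped it a quarter turn round, so it sat level and centred in the jaws. I lowered it onto the dome in steps of about 1 mm and released it gently.

**Last checks**
- About 1.9 s after letting go, the scene and wrist pictures show the pot standing by itself on the dome. In the wrist pictures just after release it had settled with a lean of about 1.4° (roughly 0.7 mm off centre).
- The scene camera puts the lid about 1.4 mm to one side of the cup's rim. That is within the camera calibration error of about 2 mm, but I did not correct it.
- The cup, bottle, spoon and other visible bystanders look unmoved. The arm hid parts of the dome cup and other things from the top camera at the end.

**Problems along the way**
- The force sensor showed no clear contact when I set the pot on the counter or on the dome. On the dome I judged contact from the height, because the tool stopped descending at the expected 166 mm.
- On the way to the dome, joints 2 and 3 sat at the edge of their ranges for about half a second. Joint 2 read -0.381 against its limit of -0.38, and joint 3 read 1.38 against 1.39. I backed out by tilting the tool, and both joints stayed well inside their ranges after that.

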